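# Make up a plating kit and an extraction kit

### The job

Make up the two kits on the grey carriers. The plating kit (the wide carrier with the pen channel) gets the agar dish lying flat between its four lugs, the marker pen lying in the channel and the thin tube standing in the narrow collar; the extraction kit (the slimmer carrier with the round ring) gets the white bottle standing inside the ring and the thick tube standing in the wide collar, everything fully down on the carrier plate. Keep the dish, bottle and tubes upright all the way, and leave the brown bottle and the bench timer where they are.

Things in the scene. Friction and masses are not known exactly. Their poses are not given: they have to be found in the camera images.
- plating_carrier: Fixed grey plate 154 (x) by 180 (y), top 8 mm up; origin under its centre, z up. Dish place x+24 y-36: between 4 lugs 9 high, 41 from that centre at 45 deg (finger gaps along x, y). Narrow collar x+24 y+58: 48 high over the plate, bore 23, mouth flared to 33, open to the plate. Pen channel along y, centre x-54 y0: 30 wide, 158 long inside, walls 12 high at its ends, middle 96 open. All mm.
- extraction_carrier: Fixed grey plate 100 (x) by 170 (y), top 8 mm up; origin under its centre, z up. Bottle ring centre x0 y-38: inner diameter 78, 14 high over the plate, bottle stands on the plate. Wide collar centre x0 y+50: 48 high over the plate, bore 36, mouth flared to 45 over the top 10, open to the plate. All mm.
- tube_rack: Fixed blue two-row tube rack 88 (x) by 205 (y) by 62 mm high; origin under its centre, z up. It holds the two tubes upright and loose, feet 4 mm above the bench: thick tube in the large hole x+20 y+38, thin tube in the small hole x-22 y-54 (mm). Lift them straight out until the feet clear 62 mm.
- agar_dish: Round petri dish with agar, 65 to 69 mm across, 12 to 15 mm high, lying flat on the bench; origin at the centre of its underside. Grip it across its width.
- marker_pen: Marker pen, white with a dark cap, 14 mm thick, 132 mm long along its y, lying on the bench (it does not roll); origin at its middle on the bench side, z up. Either end may point either way in the channel.
- thin_tube: Thin capped centrifuge tube, 17 mm across (cap 20 mm), 120 mm tall, standing in the rack; origin at its foot, z up along the tube. Lift it by the cap, the top 20 mm or so; 10 to 30 g.
- thick_tube: Thick capped centrifuge tube, 29 mm across (cap 32 mm), 117 mm tall, standing in the rack; origin at its foot, z up along the tube. Lift it by the cap, the top 20 mm or so; 30 to 65 g.
- white_bottle: White bottle with a white cap, 62 mm across, 120 mm tall, standing on the bench; origin at the centre of its foot. Grip it round the body; 75 to 155 g.
- brown_bottle: Brown bottle with a black cap, 48 mm across, 95 mm tall, standing on the bench; origin at the centre of its foot. Belongs to neither kit: leave it alone.
- bench_timer: Small white timer with three keys, 62 by 62 by 16 mm, lying on the bench; origin at the centre of its underside. Belongs to neither kit: leave it alone.
Not all that is in view belongs to the job. Of the things that look like the thick_tube, take the one that is farthest to the robot's right at the start.

How it is judged:
At the end, for the whole second after the job is handed in: All released and at rest on their plates (height within 4 mm). Dish within 13.5 mm of the middle of its lugs, bottle within 12 mm of its ring's, in x and y; pen within 11 mm across, 15 mm along, 0.25 rad of the channel; tubes within 8 mm of their collars' middles, leaning under 0.25 rad (x of agar_dish in the frame of plating_carrier between 0.0105 and 0.0375 m and y of agar_dish in the frame of plating_carrier between -0.0495 and -0.0225 m and z of agar_dish in the frame of plating_carrier between 0.004 and 0.012 m and angle between agar_dish's own z axis and vertical below 0.08 rad and linear speed of each of agar_dish, marker_pen, thin_tube, white_bottle, thick_tube below 0.02 m/s and x of marker_pen in the frame of plating_carrier between -0.065 and -0.043 m and y of marker_pen in the frame of plating_carrier between -0.015 and 0.015 m and z of marker_pen in the frame of plating_carrier between 0.004 and 0.012 m and angle between marker_pen's own z axis and vertical below 0.12 rad and angle between the y axis of marker_pen and the y axis of plating_carrier, either way round below 0.25 rad and x of thin_tube in the frame of plating_carrier between 0.016 and 0.032 m and y of thin_tube in the frame of plating_carrier between 0.05 and 0.066 m and z of thin_tube in the frame of plating_carrier between 0.004 and 0.012 m and angle between each of thin_tube, thick_tube's own z axis and vertical below 0.25 rad and x of white_bottle in the frame of extraction_carrier between -0.012 and 0.012 m and y of white_bottle in the frame of extraction_carrier between -0.05 and -0.026 m and z of white_bottle in the frame of extraction_carrier between 0.004 and 0.012 m and angle between white_bottle's own z axis and vertical below 0.1 rad and x of thick_tube in the frame of extraction_carrier between -0.008 and 0.008 m and y of thick_tube in the frame of extraction_carrier between 0.042 and 0.058 m and z of thick_tube in the frame of extraction_carrier between 0.004 and 0.012 m); the robot touches nothing.
It fails at once if the dish, the bottle or a tube was tipped over (angle between any of agar_dish, thin_tube, thick_tube, white_bottle's own z axis and vertical above 0.6 rad).
It fails at once if the brown bottle or the timer was moved (distance of any of brown_bottle, bench_timer from where it was at the start of the episode above 0.02 m).
It also fails if it takes over 128 s, if anything falls off the work surface, if the arm or the gripper's body presses on something with over 40 N, if the wrist force passes 120 N, or if a joint passes its speed limit or range.

### The arm

A 7-joint arm with a two-finger parallel gripper is mounted at the origin on the work surface; the furniture and walls round the work are solid. World frame = base frame: x ahead of the robot, y to its left, z up, the work surface at z = 0. Lengths are in m, angles in rad, forces in N, time in s.
With the tool pointing down it reaches from about 0.35 to 0.9 m from the base axis. Payload 7.2 kg.
Tool frame: the origin (TCP) lies midway between the tips of the shut fingers; the grasp point (between the pads) lies 19 mm behind it; z points along the fingers, y is the line along which they close (so a half turn about z gives the same grasp; the last joint's range is limited). The gripper opens to 88 mm and grips with 3 to 60 N. Pads are 20 mm wide; open, the fingers measure 115 mm over their backs; the gripper's body (75 mm by 178 mm) begins 61 mm behind the grasp point.
Start: joints at [-1.29, 0.411, -0.013, 1.596, 0.006, 1.134, -0.082], TCP at [0.214, 0.587, 0.223] pointing down, gripper open.
Joint ranges: [-2.95, 2.95], [-0.29, 1.99], [-1.47, 1.44], [0.14, 2.54], [-1.03, 4.17], [0.13, 1.85], [-2.86, 2.86]. Speed limits (rad/s): [2.39, 2.39, 3.01, 3.01, 3.14, 3.14, 3.14].

### API

Orientations are given as [roll, pitch, yaw] about the fixed x, y, z axes, in that order (R = Rz(yaw) Ry(pitch) Rx(roll)).
In Python, from cell import bot gives the robot as it stands.
- The arm moves only by the shell command python3 -m crank 'ROWS' [OPENING] [FORCE]. ROWS is a JSON object whose one key "deltas" holds a list of rows, each an object with "delta_pos": the shift along the tool's x, y, z in units of 30 mm (1.0 is 30 mm), a list of three; "yaw": the turn about the tool's z in units of 10 degrees (1.0 is 10 degrees). In form: {"deltas": [{"delta_pos": [tx, ty, tz], "yaw": yaw}, ...]}. A call has 1 to 5 rows; each row shifts and turns the commanded pose from where the row before left it, along the tool's axes as they then stand; what a row does not reach is not made up. A row lasts 1/8 s, in which the tool goes at most 62.5 mm and 10.7 degrees, less where a joint would pass 70% of its speed; a pose out of reach is approached as far as the arm can. A call is refused whole if a number of a shift passes 1 or a number of a turn 1, either way. A call with a gripper value outside its range is refused whole. OPENING is the closure, from -1 (fully open) to 1 (shut), set as the call begins (- or left out, the last holds). The fingers move at their own pace and stop on an object; FORCE is the grip in N (left out, the last holds). Time passes only in rows, so rows that do not move let the fingers close. It gives the time, the measured TCP pose, the force, the opening and the grip force at its end, in the units of the state.
- bot.sense(): the state, without advancing time (a new reading comes with each control period).
- bot.camera(name): name is "scene" or "top" or "wrist"; returns a dict with "frame" (384x512x3 uint8, red, green, blue), "fx", "fy", "cx", "cy" (pixels), "k1" (the pictures are not rectified: a ray, as slopes to the right and down, at radius r is drawn at 1 + k1 r^2 times it, then the intrinsics apply), "pose" (4x4, takes a point from camera to world coordinates); the wrist camera has in their place "T_tool_cam" (4x4, takes a point from camera to tool coordinates, whose origin is the TCP and whose axes are the flange's). Camera axes: x right, y down, z forward; pixel columns grow to the right and rows downward; lengths in m; the calibration is good to about 2 mm. A picture is of the moment at which its call begins: read the wrist's pose just before it. There is no depth.
- bot.hand_in(): hands the job in; it is judged then, once.
The state is a dict: "time": time; "joint_pos": joint angles; "joint_vel": joint speeds; "tau": joint torques, N m; "tcp_pos": TCP position; "ee_rot": TCP orientation; "ft_force": force on the tool from outside, world axes, zero at the start; "moment": the same for the moment, N m; "finger_gap": finger opening in m; "grip_force": force on a finger pad.
Only numpy, scipy, OpenCV 4.12 (cv2) and the standard library are available. Lean on these libraries where they do the work, as an engineer would, in place of code of your own. Each camera call takes 0.05 s, during which the arm holds its last target. There are 200 camera calls.

## Working session

There is one attempt and no reset: what is moved stays moved. The work goes in short steps, Python scripts to look and compute and a shell command to move; the robot and the scene stay as the last step left them, time stands still between calls to the robot, and variables do not carry over. Pictures are saved under pics/ and viewed, at most 14 in all, crops included, and the job is handed in when it is done.

```bash
ls; mkdir -p pics; python3 - <<'E'
from cell import bot
import cv2,numpy as np
print(bot.sense())
for n in ("scene","top","wrist"):
    c=bot.camera(n); cv2.imwrite(f"pics/{n}0.png",c["frame"][:,:,::-1])
    np.save(f"pics/{n}0.npy",c,allow_pickle=True)
    print(n,{k:v for k,v in c.items() if k!="frame"})
E
```

```text
pics
{'time': 0.0, 'joint_pos': array([-1.29020034,  0.41183255, -0.01269918,  1.59705377,  0.00563396,
        1.13429033, -0.0821865 ]), 'joint_vel': array([ 0.00118009,  0.0005322 , -0.00012668,  0.002713  , -0.00097458,
        0.00067348,  0.00077924]), 'tau': array([-5.11576691e-04, -5.87956774e+01,  6.41357917e-01, -2.91072625e+01,
       -5.38548769e-02,  1.84123573e-02,  1.47110368e-04]), 'tcp_pos': array([0.21348855, 0.58686874, 0.22184714]), 'ee_rot': array([-3.14005106e+00,  1.45809540e-04,  2.79283758e+00]), 'ft_force': array([-0.71932266, -0.09696427,  0.3546875 ]), 'moment': array([-0.04119732,  0.00375169,  0.01926043]), 'grip_force': 0.0, 'finger_gap': 0.08766118973452876}
scene {'fx': 378.64002879076884, 'fy': 378.64002879076884, 'cx': 256.289070037935, 'cy': 193.64401276523344, 'k1': 0.04304539147049615, 'pose': array([[ 0.91476747, -0.18030715,  0.36151044,  0.13125689],
       [-0.40393459, -0.42177037,  0.81175526, -0.92013866],
       [ 0.00610911, -0.88859388, -0.45865411,  0.49369095],
       [ 0.        ,  0.        ,  0.        ,  1.        ]])}
top {'fx': 
[... 167 characters left out ...]
7175688,  0.31666557],
       [-0.99997973,  0.00385839,  0.00506428, -0.12092938],
       [-0.00565171, -0.17173855, -0.98512635,  1.06522737],
       [ 0.        ,  0.        ,  0.        ,  1.        ]])}
wrist {'fx': 330.5977344613486, 'fy': 330.5977344613486, 'cx': 250.18102633752946, 'cy': 195.00071114763279, 'k1': 0.030042203998484836, 'T_tool_cam': array([[ 5.48873107e-04, -9.62110603e-01, -2.72658918e-01,
         7.38972777e-02],
       [ 9.99999804e-01,  4.46363043e-04,  4.37991848e-04,
         1.55469709e-03],
       [-2.99691737e-04, -2.72659105e-01,  9.62110660e-01,
        -1.62313187e-01],
       [ 0.00000000e+00,  0.00000000e+00,  0.00000000e+00,
         1.00000000e+00]])}
```

View pics/top0.png

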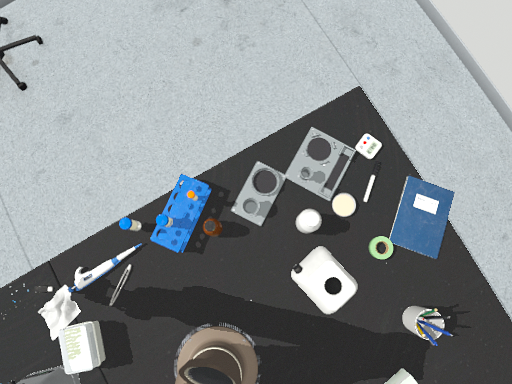

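View pics/scene0.png

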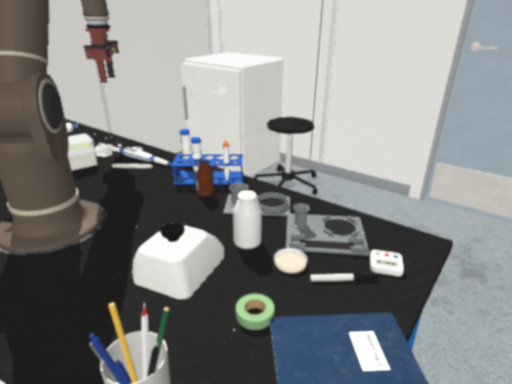

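The top view shows the rack at (181,213), the two blue caps at (127,224) and (163,220), and an orange cap at (192,195). The extraction carrier is at (258,194), the plating carrier at (320,163), the white bottle at (308,220), the dish at (344,205), the pen at (369,188) and the timer at (369,146). The brown bottle is at (212,227).

```bash
cat > h.py <<'E'
import numpy as np, cv2
from scipy.spatial.transform import Rotation as Ro
def K(c): return np.array([[c["fx"],0,c["cx"]],[0,c["fy"],c["cy"]],[0,0,1]])
def D(c): return np.array([c["k1"],0,0,0,0.])
def campose(c,s=None):
    if "pose" in c: return c["pose"]
    T=np.eye(4); T[:3,:3]=Ro.from_euler("xyz",s["ee_rot"]).as_matrix(); T[:3,3]=s["tcp_pos"]
    return T@c["T_tool_cam"]
def ray(c,uv,s=None):
    P=campose(c,s); n=cv2.undistortPoints(np.array(uv,float).reshape(-1,1,2),K(c),D(c)).reshape(-1,2)
    return P[:3,3],np.c_[n,np.ones(len(n))]@P[:3,:3].T
def onplane(c,uv,z,s=None):
    o,d=ray(c,uv,s); return (o+d*((z-o[2])/d[:,2])[:,None])[:,:2]
def proj(c,X,s=None):
    P=np.linalg.inv(campose(c,s)); r=cv2.Rodrigues(P[:3,:3])[0]
    return cv2.projectPoints(np.array(X,float).reshape(-1,1,3),r,P[:3,3],K(c),D(c))[0].reshape(-1,2)
def ld(n): return np.load(f"pics/{n}.npy",allow_pickle=True).item()
E
python3 - <<'E'
from h import *
c=ld("top0"); im=c["frame"][:,:,::-1]
a=cv2.resize(im[115:265,145:405],None,fx=3,fy=3,interpolation=cv2.INTER_CUBIC); cv2.imwrite("pics/topcrop.png",a)
for n,uv,z in [("thick",(163,220),.12),("thick2",(127,224),.12),("thin",(192,195),.124),("white",(308,220),.12),("dish",(344,205),.013),("pen",(369,188),.014),("timer",(369,146),.016),("brown",(212,227),.095),("ext",(258,194),.01),("plat",(320,163),.01),("tape",(380,247),0),("box",(326,280),.05)]:
    print(n,onplane(c,[uv],z)[0].round(3))
print(proj(c,[[0,0,0]]))
E
```

```text
thick [0.403 0.134]
thick2 [0.392 0.23 ]
thin [0.469 0.058]
white [ 0.402 -0.246]
dish [ 0.455 -0.367]
pen [ 0.505 -0.444]
timer [ 0.634 -0.451]
brown [0.386 0.008]
ext [ 0.489 -0.115]
plat [ 0.583 -0.301]
tape [ 0.332 -0.472]
box [ 0.243 -0.301]
[[217.40089459 367.02376543]]
```

View pics/topcrop.png

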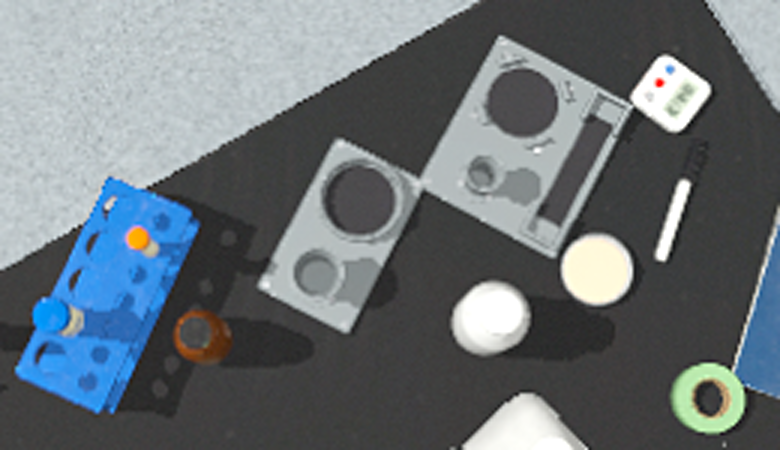

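```bash
cat >> h.py <<'E'
def rectpose(c,mask,z,s=None):
    n,l,st,ce=cv2.connectedComponentsWithStats(mask.astype(np.uint8)); out=[]
    for i in range(1,n):
        if st[i,4]<300: continue
        ct=cv2.findContours((l==i).astype(np.uint8),0,1)[0][0].reshape(-1,2)
        p=onplane(c,ct,z,s); r=cv2.minAreaRect((p*1000).astype(np.float32)); out.append((np.round(r[0],1),np.round(r[1],1),round(r[2],1),ce[i].round(0)))
    return out
def go(s,xyz=None,yaw=None,grasp=0):
    """print yaw units, then tool-frame shift units after that turn"""
    y0=s["ee_rot"][2]; dy=0
    if yaw is not None: dy=(yaw-y0+np.pi/2)%np.pi-np.pi/2
    y=y0+dy; d=np.array(xyz,float)-s["tcp_pos"]
    t=np.array([np.cos(y)*d[0]+np.sin(y)*d[1],np.sin(y)*d[0]-np.cos(y)*d[1],-d[2]])
    print("yaw units %.2f (now %.1f deg)"%(-np.degrees(dy)/10,np.degrees(y0)),"shift units",(t/.03).round(2),"q7",round(s["joint_pos"][6],2))
E
python3 - <<'E'
from h import *
c=ld("top0"); hsv=cv2.cvtColor(c["frame"],cv2.COLOR_RGB2HSV); H,S,V=[hsv[...,i].astype(int) for i in range(3)]
roi=np.zeros(H.shape,bool); roi[125:270,145:415]=1
x,y=np.meshgrid(range(512),range(384)); tab=(y>270-(x-0)*0+0) 
m=(S<40)&(V>95)&(V<200)&roi&(y>262-0.49*x+4)
for r in rectpose(c,cv2.morphologyEx(m.astype(np.uint8),cv2.MORPH_OPEN,np.ones((3,3))),.008): print("grey",*r)
for r in rectpose(c,roi&(S>120)&(H>95)&(H<125),.06): print("blue",*r)
for r in rectpose(c,roi&(V>200),.013): print("white",*r)
f=lambda a:[(145+u/3,115+v/3) for u,v in a]
P=onplane(c,f([(500,38),(632,103),(556,255),(424,188)]),.008);print("plat corners",P.round(3).tolist(),P.mean(0))
E_=onplane(c,f([(340,139),(424,184),(348,331),(260,285)]),.008);print("ext",E_.round(3).tolist(),E_.mean(0))
E
```

```text
grey [ 584.2 -301.2] [154.3 181.7] 60.6 [316. 165.]
grey [ 493.7 -116.7] [101.3 172.5] 62.9 [257. 197.]
blue [430.8 103.7] [111.  209.4] 66.5 [181. 214.]
blue [ 428.7 -521.2] [ 68.4 209.5] 85.8 [406. 219.]
white [511.4  18.6] [430.2 383.9] 89.5 [187. 172.]
white [ 633.5 -448. ] [62.4 69.3] 53.2 [368. 146.]
white [ 456.7 -366.1] [68.  62.2] 89.8 [344. 204.]
white [ 410.3 -257.8] [57.2 68. ] 50.2 [307. 220.]
white [ 302.5 -291.8] [114.3  62.3] 89.5 [319. 261.]
plat corners [[0.695, -0.28], [0.626, -0.412], [0.471, -0.329], [0.539, -0.2]] [ 0.58238125 -0.30506024]
ext [[0.589, -0.116], [0.543, -0.2], [0.397, -0.124], [0.442, -0.038]] [ 0.49271754 -0.11942846]
```

```bash
python3 - <<'E'
from h import *; from cell import bot
go(bot.sense(),(.49,-.27,.32))
E
```

```text
yaw units -0.00 (now 160.0 deg) shift units [-18.42 -23.7   -3.27] q7 -0.08
```

```bash
python3 -m crank '{"deltas":[{"delta_pos":[-0.74,-0.95,-0.13],"yaw":0},{"delta_pos":[-0.74,-0.95,-0.13],"yaw":0},{"delta_pos":[-0.74,-0.95,-0.13],"yaw":0},{"delta_pos":[-0.74,-0.95,-0.13],"yaw":0},{"delta_pos":[-0.74,-0.95,-0.13],"yaw":0}]}' -1 20
python3 -m crank '{"deltas":[{"delta_pos":[-0.74,-0.95,-0.13],"yaw":0},{"delta_pos":[-0.74,-0.95,-0.13],"yaw":0},{"delta_pos":[-0.74,-0.95,-0.13],"yaw":0},{"delta_pos":[-0.74,-0.95,-0.13],"yaw":0},{"delta_pos":[-0.74,-0.95,-0.13],"yaw":0}]}'
python3 - <<'E'
from h import *; from cell import bot
s=bot.sense();c=bot.camera("wrist");c["s"]=s;np.save("pics/w1.npy",c);cv2.imwrite("pics/w1.png",c["frame"][:,:,::-1])
E
for i in 1 2; do python3 -m crank '{"deltas":[{"delta_pos":[-0.74,-0.95,-0.13],"yaw":0},{"delta_pos":[-0.74,-0.95,-0.13],"yaw":0},{"delta_pos":[-0.74,-0.95,-0.13],"yaw":0},{"delta_pos":[-0.74,-0.95,-0.13],"yaw":0},{"delta_pos":[-0.74,-0.95,-0.13],"yaw":0}]}'; done
python3 -m crank '{"deltas":[{"delta_pos":[-0.74,-0.95,-0.13],"yaw":0},{"delta_pos":[-0.74,-0.95,-0.13],"yaw":0},{"delta_pos":[-0.74,-0.95,-0.13],"yaw":0},{"delta_pos":[-0.74,-0.95,-0.13],"yaw":0},{"delta_pos":[0,0,0],"yaw":0}]}'
python3 - <<'E'
from h import *; from cell import bot
s=bot.sense();c=bot.camera("wrist");c["s"]=s;np.save("pics/w2.npy",c);cv2.imwrite("pics/w2.png",c["frame"][:,:,::-1])
E
```

```text
time: 0.78
tcp_pos: [0.2695, 0.4142, 0.2421]
ee_rot: [-3.141, -0.0, 2.793]
ft_force: [0.7, -0.2, -0.1]
finger_gap: 0.0879
grip_force: 0.0
time: 1.4
tcp_pos: [0.325, 0.2424, 0.2617]
ee_rot: [3.142, -0.0, 2.793]
ft_force: [0.4, 0.3, 0.1]
finger_gap: 0.0877
grip_force: 0.0
time: 2.08
tcp_pos: [0.3806, 0.0707, 0.2813]
ee_rot: [3.141, 0.0, 2.793]
ft_force: [-0.4, 0.5, 0.5]
finger_gap: 0.088
grip_force: 0.0
time: 2.7
tcp_pos: [0.4363, -0.101, 0.3008]
ee_rot: [3.141, 0.0, 2.793]
ft_force: [0.6, 0.1, -0.1]
finger_gap: 0.088
grip_force: 0.0
time: 3.32
tcp_pos: [0.4805, -0.2399, 0.3161]
ee_rot: [-3.14, -0.0, 2.789]
ft_force: [0.1, -0.0, 0.8]
finger_gap: 0.0877
grip_force: 0.0
```

View pics/w2.png

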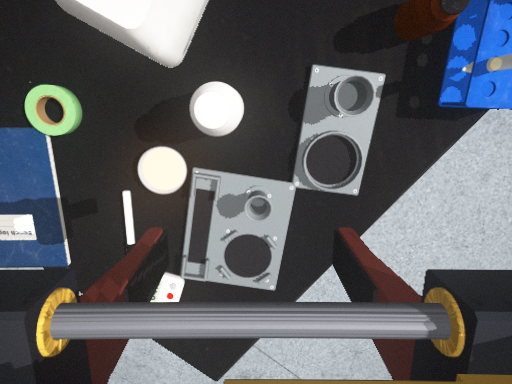

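View pics/w1.png

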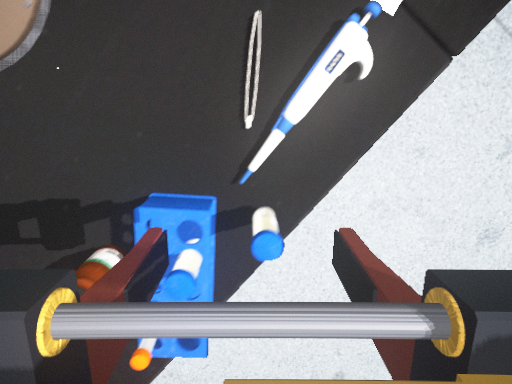

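w2 shows the dish at (162,170), the bottle at (216,108), the white part of the pen from (127,191) to (131,244), and both carriers whole. In w1 the rack holds the right-hand thick tube (187,268) and the orange thin tube, and the other blue-capped tube stands outside the rack at (267,235).

```bash
python3 - <<'E'
from h import *
c=ld("w2"); s=c["s"]; hsv=cv2.cvtColor(c["frame"],cv2.COLOR_RGB2HSV); H,S,V=[hsv[...,i].astype(int) for i in range(3)]
y,x=np.mgrid[:384,:512]; op=lambda m:cv2.morphologyEx(m.astype(np.uint8),cv2.MORPH_OPEN,np.ones((3,3)))
m=op((S<45)&(V>80)&(V<215)&(y<292)&(x>175)&(x<392)&(x>140)&(x+y<530)&(y>60)&~((x<250)&(y<150)))
# fill small holes
m=cv2.morphologyEx(m,cv2.MORPH_CLOSE,np.ones((5,5)))
for r in rectpose(c,m,.008,s): print("grey",*r)
T=ld("top0")
def circ(mask,z,name):
    n,l,st,ce=cv2.connectedComponentsWithStats(mask.astype(np.uint8)); i=1+st[1:,4].argmax()
    ct=max(cv2.findContours((l==i).astype(np.uint8),0,1)[0],key=len).reshape(-1,2)
    p=onplane(c,ct,z,s)*1000; e=cv2.fitEllipse(p.astype(np.float32)); print(name,np.round(e[0],1),np.round(e[1],1),ce[i].round(1)); 
B=(V>130)
circ(op(B&(x>130)&(x<192)&(y>140)&(y<200)),.013,"dish")
circ(op((V>120)&(x>185)&(x<250)&(y>75)&(y<142)),.09,"bottle all z.09")
circ(op((V>225)&(x>185)&(x<250)&(y>75)&(y<142)),.12,"bottle bright z.12")
pm=op((V>130)&(x>115)&(x<140)&(y>182)&(y<255)); 
p=onplane(c,np.argwhere(pm)[:,::-1],.01,s)*1000; r=cv2.minAreaRect(p.astype(np.float32)); print("pen white",r, cv2.boxPoints(r).round(0).tolist())
# circle checks: dark recess dish, ring inner
circ((V<75)&(x>215)&(x<280)&(y>228)&(y<285),.008,"dish recess")
circ((V<75)&(x>298)&(x<365)&(y>130)&(y<190),.008,"ring inner")
E
python3 - <<'E'
import cv2
for n,b in (("w2",(55,300,110,400)),):
    im=cv2.imread(f"pics/{n}.png")[b[0]:b[1],b[2]:b[3]]; cv2.imwrite("pics/w2c.png",cv2.convertScaleAbs(cv2.resize(im,None,fx=2.4,fy=2.4,interpolation=cv2.INTER_CUBIC),alpha=1.3,beta=10))
E
```

```text
grey [ 521.6 -228.4] [182.  419.2] 28.1 [280. 174.]
dish [ 457.2 -364.5] [67.6 70.2] [161.9 169.7]
bottle all z.09 [ 406.2 -252.1] [59.  60.7] [216.3 108.2]
bottle bright z.12 [ 405.9 -246.3] [48.4 50.3] [218.6 106.7]
pen white ((506.40216064453125, -442.2424011230469), (12.628867149353027, 85.64462280273438), 69.152587890625) [[464.0, -433.0], [544.0, -463.0], [549.0, -452.0], [469.0, -421.0]]
dish recess [ 627.5 -297.3] [70.  70.4] [247.4 255.4]
ring inner [ 527.4 -132.4] [69.1 69.7] [331.2 159.4]
```

View pics/w2c.png

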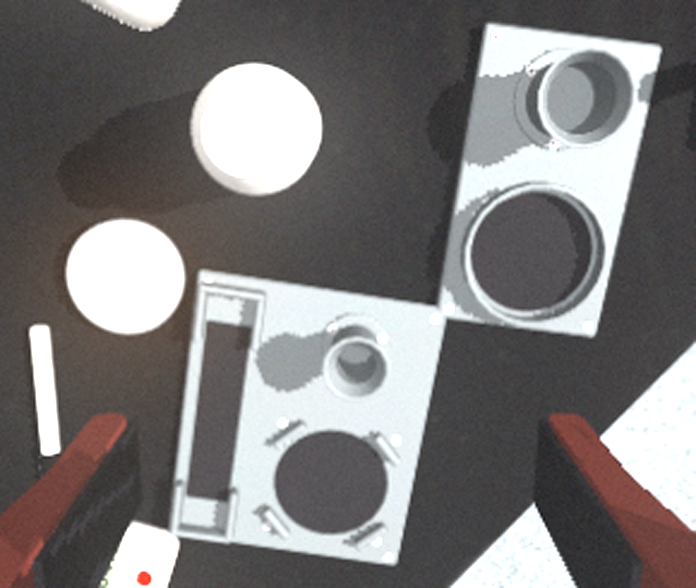

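```bash
python3 - <<'E'
from h import *
c=ld("w2"); s=c["s"]
f=lambda a:np.array([(110+u/2.4,55+v/2.4) for u,v in a])
P=onplane(c,f([(199,270),(443,306),(395,564),(172,535)]),.008,s)*1000;print(P.round(0).tolist(),P.mean(0))
g=lambda d:round(np.degrees(np.arctan2(d[1],d[0])),1)
print(g(P[1]-P[0]),g(P[2]-P[3]),g(P[0]-P[3]),g(P[1]-P[2]))
Q=onplane(c,f([(487,24),(662,44),(594,336),(441,305)]),.008,s)*1000;print(Q.round(0).tolist(),(Q[0]+Q[2])/2,g(Q[1]-Q[0]),g(Q[1]-Q[2]),g(Q[0]-Q[3]))
print("mouth narrow z.056",onplane(c,f([(355,366)]),.056,s),"wide mouth",onplane(c,f([(586,98)]),.056,s),"pen ends",onplane(c,f([(40,325),(50,456)]),.01,s))
def place(o,yaw,l):
    y=np.radians(yaw);return (np.array(o)+[np.cos(y)*l[0]-np.sin(y)*l[1],np.sin(y)*l[0]+np.cos(y)*l[1]]).round(1)
for n,l in dict(dish=(24,-36),thin=(24,58),pen=(-54,0)).items(): print(n,place((584,-301),60.6,l))
for n,l in dict(bottle=(0,-38),thick=(0,50)).items(): print(n,place((493.7,-116.7),62.5,l))
# tubes, w1
c=ld("w1"); s=c["s"]; hsv=cv2.cvtColor(c["frame"],cv2.COLOR_RGB2HSV); H,S,V=[hsv[...,i].astype(int) for i in range(3)]
y,x=np.mgrid[:384,:512]
m=((H<16)&(S>170)&(V>150)&(x>120)&(x<160)&(y>338)&(y<375)); q=np.argwhere(m)[:,::-1].mean(0); print("thin cap px",q,onplane(c,[q],.114,s))
print("thick cap",onplane(c,[(183,283)],.12,s),onplane(c,[(183,281)],.112,s))
# triangulation with top
T=ld("top0"); hs=cv2.cvtColor(T["frame"],cv2.COLOR_RGB2HSV); m=(hs[...,0]<16)&(hs[...,1]>150)&(hs[...,2]>150); m[:180]=0;m[210:]=0;m[:,:180]=0;m[:,205:]=0
q2=np.argwhere(m)[:,::-1].mean(0);print(q2,onplane(T,[q2],.114))
print("thick top cam",onplane(T,[(145+50/3,115+314/3)],.118))
E
```

```text
[[469.0, -323.0], [541.0, -192.0], [699.0, -277.0], [628.0, -409.0]] [ 584.24463468 -300.05384629]
61.3 61.5 151.5 151.6
[[397.0, -120.0], [441.0, -32.0], [591.0, -111.0], [540.0, -193.0]] [ 494.18997085 -115.2788702 ] 63.4 152.4 152.9
mouth narrow z.056 [[ 0.54381437 -0.25079918]] wide mouth [[ 0.44969306 -0.09248374]] pen ends [[ 0.46738857 -0.42620532]
 [ 0.54786894 -0.4582375 ]]
dish [ 627.1 -297.8]
thin [ 545.3 -251.6]
pen [ 557.5 -348. ]
bottle [ 527.4 -134.2]
thick [449.3 -93.6]
thin cap px [138.175      358.10833333] [[0.47428494 0.05659735]]
thick cap [[0.40206109 0.14257648]] [[0.40372298 0.14017046]]
[193.         194.66666667] [[0.47107567 0.05751765]]
thick top cam [[0.40400712 0.13811087]]
```

```bash
python3 - <<'E'
from h import *; from cell import bot
c=ld("w2");T=ld("top0");S=ld("scene0")
def tri(*L):
    A=np.zeros((3,3));b=np.zeros(3)
    for o,d in L:
        d=d[0]/np.linalg.norm(d);M=np.eye(3)-np.outer(d,d);A+=M;b+=M@o
    return np.linalg.solve(A,b)
print(tri(ray(c,[(216.3,108.2)],c["s"]),ray(T,[(307.3,220.3)])))
# scene: perpendicular-plane azimuth of bottle body
o,d=ray(S,[(247,225)]); print(o[:2]+d[0,:2]*((.406-o[0])/d[0,0]))
print(onplane(c,[(216.3,108.2)],.085,c["s"]),onplane(T,[(307.3,220.3)],.085))
go(bot.sense(),(.404,-.251,.052))
E
```

```text
[ 0.40560263 -0.25289363  0.06590701]
[ 0.406      -0.25330715]
[[ 0.40549089 -0.25247201]] [[ 0.40429615 -0.24888307]]
yaw units -0.00 (now 159.9 deg) shift units [ 2.24 -1.27  8.79] q7 1.78
```

```bash
python3 -m crank '{"deltas":[{"delta_pos":[0.55,-0.32,0.8],"yaw":0},{"delta_pos":[0.55,-0.32,0.8],"yaw":0},{"delta_pos":[0.55,-0.32,0.8],"yaw":0},{"delta_pos":[0.55,-0.33,0.8],"yaw":0},{"delta_pos":[0,0,0.5],"yaw":0}]}' -1 25
python3 -m crank '{"deltas":[{"delta_pos":[0,0,1],"yaw":0},{"delta_pos":[0,0,1],"yaw":0},{"delta_pos":[0,0,1],"yaw":0},{"delta_pos":[0,0,1],"yaw":0},{"delta_pos":[0,0,1],"yaw":0}]}'
python3 -m crank '{"deltas":[{"delta_pos":[0,0,0],"yaw":0},{"delta_pos":[0,0,0],"yaw":0},{"delta_pos":[0,0,0],"yaw":0},{"delta_pos":[0,0,0],"yaw":0},{"delta_pos":[0,0,0],"yaw":0}]}' 1 25
python3 - <<'E'
from h import *; from cell import bot
go(bot.sense(),(.5275,-.133,.125))
E
```

```text
time: 4.0
tcp_pos: [0.4043, -0.25, 0.2044]
ee_rot: [3.14, -0.001, 2.793]
ft_force: [0.0, -0.5, 1.0]
finger_gap: 0.0878
grip_force: 0.0
time: 4.62
tcp_pos: [0.4067, -0.2503, 0.0541]
ee_rot: [3.141, 0.0, 2.795]
ft_force: [0.1, 0.1, -0.1]
finger_gap: 0.0881
grip_force: 0.0
time: 5.25
tcp_pos: [0.4063, -0.2519, 0.0564]
ee_rot: [3.141, 0.003, 2.793]
ft_force: [-0.0, -1.5, 8.1]
finger_gap: 0.0617
grip_force: 24.9
yaw units -0.00 (now 160.0 deg) shift units [-2.44  5.11 -2.29] q7 2.12
```

```bash
python3 -m crank '{"deltas":[{"delta_pos":[0,0,-0.5],"yaw":0},{"delta_pos":[0,0,-0.8],"yaw":0},{"delta_pos":[0,0,-1],"yaw":0},{"delta_pos":[-0.3,0.6,0],"yaw":0},{"delta_pos":[-0.4,0.85,0],"yaw":0}]}'
python3 -m crank '{"deltas":[{"delta_pos":[-0.4,0.85,0],"yaw":0},{"delta_pos":[-0.4,0.85,0],"yaw":0},{"delta_pos":[-0.4,0.85,0],"yaw":0},{"delta_pos":[-0.3,0.6,0],"yaw":0},{"delta_pos":[-0.24,0.51,0],"yaw":0}]}'
python3 -m crank '{"deltas":[{"delta_pos":[0,0,0],"yaw":0}]}'
python3 - <<'E'
from h import *; from cell import bot
s=bot.sense();go(s,(.5275,-.133,.0645));c=bot.camera("wrist");cv2.imwrite("pics/w3.png",c["frame"][:,:,::-1])
E
```

```text
time: 5.88
tcp_pos: [0.4407, -0.2164, 0.1245]
ee_rot: [3.14, 0.001, 2.792]
ft_force: [0.3, 1.0, -2.0]
finger_gap: 0.0621
grip_force: 24.9
time: 6.5
tcp_pos: [0.527, -0.131, 0.1238]
ee_rot: [-3.141, -0.001, 2.794]
ft_force: [-0.1, -0.4, -1.5]
finger_gap: 0.0618
grip_force: 24.9
time: 6.62
tcp_pos: [0.5271, -0.1313, 0.1239]
ee_rot: [-3.141, -0.0, 2.795]
ft_force: [0.2, -0.2, -2.4]
finger_gap: 0.0618
grip_force: 24.9
yaw units -0.00 (now 160.1 deg) shift units [-0.03 -0.05  1.98] q7 1.74
```

View pics/w3.png

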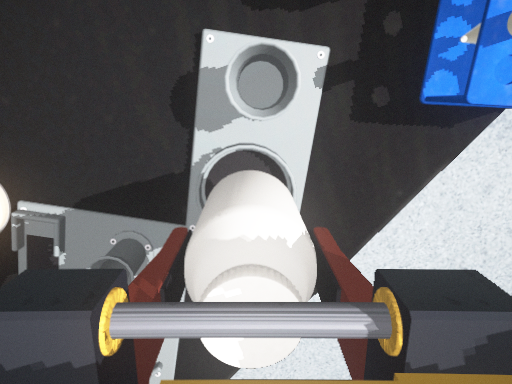

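The bottle hangs upright over the ring, which is centred at (247,190) in the picture, so I lower it.

```bash
python3 -m crank '{"deltas":[{"delta_pos":[0,0,0.6],"yaw":0},{"delta_pos":[0,-0.05,0.6],"yaw":0},{"delta_pos":[0,0,0.5],"yaw":0},{"delta_pos":[0,0,0.15],"yaw":0},{"delta_pos":[0,0,0],"yaw":0}]}'
python3 -m crank '{"deltas":[{"delta_pos":[0,0,0.07],"yaw":0},{"delta_pos":[0,0,0],"yaw":0}]}'
python3 -m crank '{"deltas":[{"delta_pos":[0,0,0.07],"yaw":0},{"delta_pos":[0,0,0],"yaw":0}]}'
```

```text
time: 7.3
tcp_pos: [0.5258, -0.1339, 0.0684]
ee_rot: [-3.141, -0.001, 2.792]
ft_force: [-0.1, -0.1, -0.5]
finger_gap: 0.0616
grip_force: 24.9
time: 7.55
tcp_pos: [0.5262, -0.1336, 0.0669]
ee_rot: [3.141, 0.001, 2.793]
ft_force: [0.3, 0.9, -1.2]
finger_gap: 0.0616
grip_force: 24.9
time: 7.8
tcp_pos: [0.526, -0.1336, 0.0645]
ee_rot: [3.141, -0.0, 2.793]
ft_force: [-0.2, 0.3, -2.3]
finger_gap: 0.062
grip_force: 24.9
```

```bash
for i in 1 2 3; do python3 -m crank '{"deltas":[{"delta_pos":[0,0,0.05],"yaw":0},{"delta_pos":[0,0,0],"yaw":0}]}' | egrep 'tcp|force'; done
```

```text
tcp_pos: [0.526, -0.1339, 0.0642]
ft_force: [-4.6, 0.8, 12.9]
grip_force: 25.0
tcp_pos: [0.5263, -0.1341, 0.064]
ft_force: [-10.3, 2.5, 29.1]
grip_force: 25.0
tcp_pos: [0.5273, -0.1344, 0.0633]
ft_force: [-9.6, 2.5, 33.4]
grip_force: 25.0
```

```bash
python3 -m crank '{"deltas":[{"delta_pos":[0,0,-0.12],"yaw":0},{"delta_pos":[0,0,0],"yaw":0}]}' 
python3 -m crank '{"deltas":[{"delta_pos":[0,0,0],"yaw":0},{"delta_pos":[0,0,0],"yaw":0},{"delta_pos":[0,0,0],"yaw":0}]}' -1 25
python3 -m crank '{"deltas":[{"delta_pos":[0,0,-0.5],"yaw":0},{"delta_pos":[0,0,-0.9],"yaw":0},{"delta_pos":[0,0,-1],"yaw":0},{"delta_pos":[0,0,-1],"yaw":0},{"delta_pos":[0,0,-0.5],"yaw":0}]}' 
for i in 1 2; do python3 -m crank '{"deltas":[{"delta_pos":[0,0,0],"yaw":0.98},{"delta_pos":[0,0,0],"yaw":0.98},{"delta_pos":[0,0,0],"yaw":0.98},{"delta_pos":[0,0,0],"yaw":0.98},{"delta_pos":[0,0,0],"yaw":0.98}]}' ; done
python3 - <<'E'
from h import *; from cell import bot
s=bot.sense();go(s,(.457,-.365,.1),np.radians(61.4));c=bot.camera("top");cv2.imwrite("pics/t2.png",cv2.resize(c["frame"][115:265,225:405,::-1],None,fx=3,fy=3))
E
```

```text
time: 8.8
tcp_pos: [0.5262, -0.1336, 0.0638]
ee_rot: [3.141, 0.0, 2.793]
ft_force: [-0.4, 0.4, -2.0]
finger_gap: 0.0619
grip_force: 25.0
time: 9.18
tcp_pos: [0.5259, -0.1337, 0.0634]
ee_rot: [-3.141, -0.0, 2.793]
ft_force: [-0.1, 0.2, 0.2]
finger_gap: 0.0868
grip_force: 0.0
time: 9.8
tcp_pos: [0.5266, -0.134, 0.1829]
ee_rot: [3.141, 0.002, 2.793]
ft_force: [0.6, 0.4, -0.1]
finger_gap: 0.088
grip_force: 0.0
time: 10.42
tcp_pos: [0.5258, -0.1336, 0.1807]
ee_rot: [-3.141, -0.0, 1.932]
ft_force: [0.2, 0.3, 1.3]
finger_gap: 0.0881
grip_force: 0.0
time: 11.05
tcp_pos: [0.5258, -0.1335, 0.1806]
ee_rot: [-3.141, -0.0, 1.077]
ft_force: [-0.2, 0.6, 1.0]
finger_gap: 0.088
grip_force: 0.0
yaw units 0.03 (now 61.7 deg) shift units [-7.87  1.68  2.69] q7 0.27
```

View pics/t2.png

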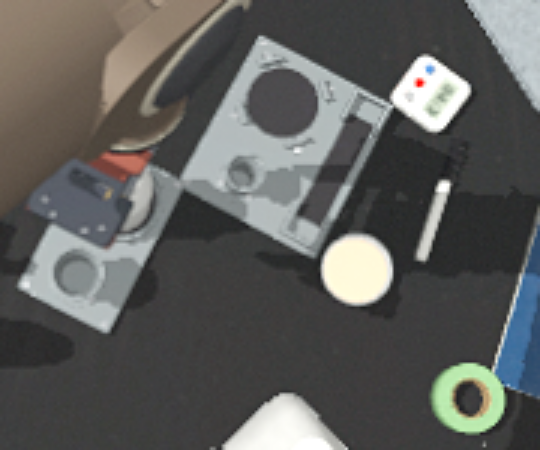

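The bottle stands in the ring under the gripper, and the dish is clear at (357,270). I go on to it.

```bash
python3 -m crank '{"deltas":[{"delta_pos":[-0.98,0.21,0],"yaw":0},{"delta_pos":[-0.98,0.21,0],"yaw":0},{"delta_pos":[-0.98,0.21,0],"yaw":0},{"delta_pos":[-0.98,0.21,0.5],"yaw":0},{"delta_pos":[-0.98,0.21,0.5],"yaw":0}]}' 
python3 -m crank '{"deltas":[{"delta_pos":[-0.98,0.21,0.5],"yaw":0},{"delta_pos":[-0.98,0.21,0.5],"yaw":0},{"delta_pos":[-0.98,0.21,0.6],"yaw":0},{"delta_pos":[0,0,0],"yaw":0}]}'
python3 - <<'E'
from h import *; from cell import bot
s=bot.sense();go(s,(.457,-.365,.004),np.radians(61.4));c=bot.camera("wrist");cv2.imwrite("pics/w4.png",c["frame"][:,:,::-1])
E
```

```text
time: 11.72
tcp_pos: [0.4846, -0.2789, 0.1503]
ee_rot: [3.142, -0.0, 1.086]
ft_force: [0.7, 0.9, -0.0]
finger_gap: 0.0881
grip_force: 0.0
time: 12.22
tcp_pos: [0.4581, -0.3668, 0.1018]
ee_rot: [-3.14, 0.001, 1.081]
ft_force: [0.4, 0.4, 0.2]
finger_gap: 0.0876
grip_force: 0.0
yaw units 0.05 (now 61.9 deg) shift units [ 0.03 -0.06  3.26] q7 0.73
```

View pics/w4.png

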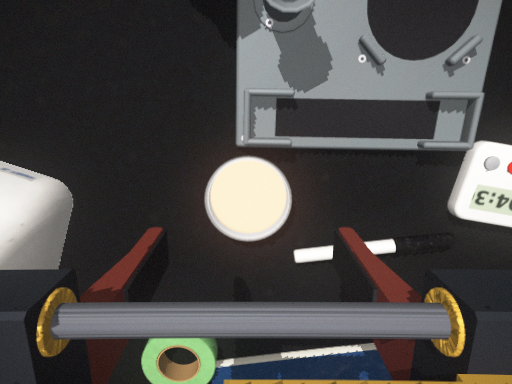

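The dish is at (248,198), the pen runs from its white tip at (295,256) to its cap end at (452,240), and the plate edge is clear.

```bash
python3 - <<'E'
from h import *; from cell import bot
s=bot.sense();c=bot.camera("wrist")
d=onplane(c,[(248,198)],.013,s)[0];p=onplane(c,[(295,256),(452,240)],.008,s);print(d,p,p.mean(0),np.linalg.norm(p[1]-p[0]),np.degrees(np.arctan2(*(p[1]-p[0])[::-1])));go(s,(*d,.004),np.radians(61.4))
E
```

```text
[ 0.45924978 -0.36270437] [[ 0.46964712 -0.42797742]
 [ 0.59081078 -0.47521091]] [ 0.53022895 -0.45159417] 0.13004474992651474 -21.297436526954158
yaw units 0.06 (now 62.0 deg) shift units [ 0.08 -0.04  3.28] q7 0.73
```

```bash
python3 -m crank '{"deltas":[{"delta_pos":[0.05,-0.04,0.8],"yaw":0.05},{"delta_pos":[0,0,0.9],"yaw":0},{"delta_pos":[0,0,0.8],"yaw":0},{"delta_pos":[0,0,0.5],"yaw":0},{"delta_pos":[0,0,0.2],"yaw":0}]}' 
python3 -m crank '{"deltas":[{"delta_pos":[0,0,0],"yaw":0},{"delta_pos":[0,0,0],"yaw":0},{"delta_pos":[0,0,0],"yaw":0},{"delta_pos":[0,0,0],"yaw":0}]}' 1 15
python3 - <<'E'
from h import *; from cell import bot
s=bot.sense();go(s,(.627,-.297,.055),np.radians(61.4))
E
```

```text
time: 12.95
tcp_pos: [0.4603, -0.3624, 0.0064]
ee_rot: [-3.141, -0.0, 1.075]
ft_force: [-0.5, -0.3, 0.5]
finger_gap: 0.0879
grip_force: 0.0
time: 13.45
tcp_pos: [0.4601, -0.3634, 0.0073]
ee_rot: [3.141, -0.0, 1.074]
ft_force: [-0.0, 1.0, 5.1]
finger_gap: 0.0642
grip_force: 15.0
yaw units 0.01 (now 61.5 deg) shift units [ 4.61  3.82 -1.59] q7 0.82
```

```bash
python3 -m crank '{"deltas":[{"delta_pos":[0,0,-0.4],"yaw":0},{"delta_pos":[0,0,-0.6],"yaw":0},{"delta_pos":[0,0,-0.6],"yaw":0},{"delta_pos":[0.5,0.4,0],"yaw":0},{"delta_pos":[0.8,0.65,0],"yaw":0}]}' 
python3 -m crank '{"deltas":[{"delta_pos":[0.8,0.65,0],"yaw":0},{"delta_pos":[0.8,0.65,0],"yaw":0},{"delta_pos":[0.8,0.65,0],"yaw":0},{"delta_pos":[0.5,0.45,0],"yaw":0},{"delta_pos":[0.41,0.37,0],"yaw":0}]}' 
python3 -m crank '{"deltas":[{"delta_pos":[0,0,0],"yaw":0},{"delta_pos":[0,0,0],"yaw":0}]}' 
python3 - <<'E'
from h import *; from cell import bot
s=bot.sense();go(s,(.627,-.297,.015),np.radians(61.4));c=bot.camera("wrist");cv2.imwrite("pics/w5.png",c["frame"][:,:,::-1])
E
```

```text
time: 14.08
tcp_pos: [0.5074, -0.3433, 0.055]
ee_rot: [3.141, -0.001, 1.073]
ft_force: [0.3, -0.3, -0.4]
finger_gap: 0.0643
grip_force: 15.0
time: 14.7
tcp_pos: [0.6283, -0.2943, 0.0539]
ee_rot: [-3.141, -0.001, 1.076]
ft_force: [0.0, -0.0, -1.0]
finger_gap: 0.0643
grip_force: 15.0
time: 14.95
tcp_pos: [0.6256, -0.2967, 0.0545]
ee_rot: [-3.141, 0.001, 1.073]
ft_force: [-0.8, -0.0, 0.5]
finger_gap: 0.0643
grip_force: 15.0
yaw units 0.01 (now 61.5 deg) shift units [0.01 0.05 1.32] q7 0.48
```

View pics/w5.png

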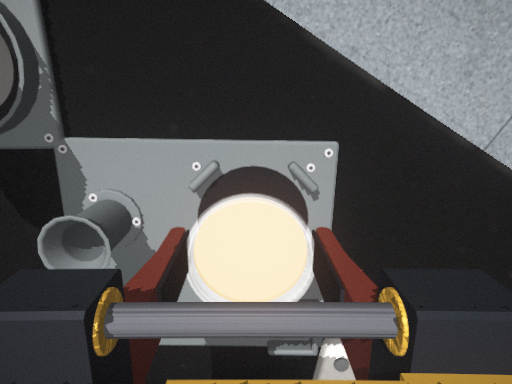

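The dish hangs level between the fingers, centred at (251,250), over the recess and between the lugs.

```bash
python3 - <<'E'
from h import *; from cell import bot
s=bot.sense();c=bot.camera("wrist");print(onplane(c,[(251,250)],.061,s),s["tcp_pos"])
E
python3 -m crank '{"deltas":[{"delta_pos":[0,0.04,0.5],"yaw":0},{"delta_pos":[0,0,0.5],"yaw":0},{"delta_pos":[0,0,0.2],"yaw":0},{"delta_pos":[0,0,0.06],"yaw":0},{"delta_pos":[0,0,0],"yaw":0}]}' 
for i in 1 2 ; do python3 -m crank '{"deltas":[{"delta_pos":[0,0,0.04],"yaw":0},{"delta_pos":[0,0,0],"yaw":0}]}' | egrep 'tcp|ft_force'; done
```

```text
[[ 0.62752562 -0.29504961]] [ 0.62550803 -0.29696687  0.05468506]
time: 15.68
tcp_pos: [0.6275, -0.297, 0.0169]
ee_rot: [3.142, 0.0, 1.074]
ft_force: [0.5, 0.9, -0.4]
finger_gap: 0.0646
grip_force: 15.0
tcp_pos: [0.6277, -0.2968, 0.0159]
ft_force: [-0.3, -0.2, -0.3]
tcp_pos: [0.6277, -0.2969, 0.0153]
ft_force: [-0.1, 1.0, 5.8]
```

```bash
python3 -m crank '{"deltas":[{"delta_pos":[0,0,0],"yaw":0},{"delta_pos":[0,0,0],"yaw":0},{"delta_pos":[0,0,0],"yaw":0},{"delta_pos":[0,0,-0.3],"yaw":0},{"delta_pos":[0,0,-0.9],"yaw":0}]}' -1 15
python3 -m crank '{"deltas":[{"delta_pos":[0,0,-1],"yaw":0},{"delta_pos":[0,0,-1],"yaw":0},{"delta_pos":[0,0,-0.3],"yaw":0.9},{"delta_pos":[0,0,0],"yaw":0.9},{"delta_pos":[0,0,0],"yaw":0.9}]}'
python3 -m crank '{"deltas":[{"delta_pos":[0,0,0],"yaw":0.9},{"delta_pos":[0,0,0],"yaw":0.9},{"delta_pos":[0,0,0],"yaw":0.9},{"delta_pos":[0,0,0],"yaw":0.9},{"delta_pos":[0,0,0],"yaw":0.9}]}'
python3 -m crank '{"deltas":[{"delta_pos":[0,0,0],"yaw":0.9},{"delta_pos":[0,0,0],"yaw":0.2}]}'
python3 - <<'E'
from h import *; from cell import bot
s=bot.sense();go(s,(.530,-.4515,.08),np.radians(-21.5));c=bot.camera("top");cv2.imwrite("pics/t3.png",cv2.resize(c["frame"][115:265,225:405,::-1],None,fx=3,fy=3))
E
```

```text
time: 16.8
tcp_pos: [0.6268, -0.2964, 0.05]
ee_rot: [-3.139, 0.0, 1.074]
ft_force: [0.5, -0.3, -0.0]
finger_gap: 0.0878
grip_force: 0.0
time: 17.42
tcp_pos: [0.6277, -0.2969, 0.1204]
ee_rot: [3.141, -0.001, 0.597]
ft_force: [-0.1, 0.5, 0.2]
finger_gap: 0.0877
grip_force: 0.0
time: 18.05
tcp_pos: [0.6276, -0.2968, 0.12]
ee_rot: [3.142, -0.0, -0.188]
ft_force: [0.1, 0.1, 0.9]
finger_gap: 0.0877
grip_force: 0.0
time: 18.3
tcp_pos: [0.6276, -0.2968, 0.1198]
ee_rot: [3.141, -0.0, -0.376]
ft_force: [0.3, 0.3, -0.4]
finger_gap: 0.0877
grip_force: 0.0
yaw units -0.00 (now -21.5 deg) shift units [-1.14  5.99  1.33] q7 -0.85
```

```bash
python3 -m crank '{"deltas":[{"delta_pos":[-0.16,0.86,0],"yaw":0},{"delta_pos":[-0.16,0.86,0],"yaw":0},{"delta_pos":[-0.16,0.86,0],"yaw":0},{"delta_pos":[-0.16,0.86,0],"yaw":0},{"delta_pos":[-0.16,0.86,0.3],"yaw":0}]}'
python3 -m crank '{"deltas":[{"delta_pos":[-0.16,0.86,0.3],"yaw":0},{"delta_pos":[-0.16,0.86,0.7],"yaw":0},{"delta_pos":[0,0,0],"yaw":0},{"delta_pos":[0,0,0],"yaw":0}]}'
python3 - <<'E'
from h import *; from cell import bot
s=bot.sense();go(s,(.530,-.4515,.005),np.radians(-21.5))
E
```

```text
time: 18.98
tcp_pos: [0.557, -0.4101, 0.1113]
ee_rot: [3.141, -0.001, -0.374]
ft_force: [0.5, -0.2, 1.0]
finger_gap: 0.0877
grip_force: 0.0
time: 19.48
tcp_pos: [0.5304, -0.4526, 0.081]
ee_rot: [-3.141, -0.001, -0.375]
ft_force: [-0.6, -0.4, 0.1]
finger_gap: 0.0881
grip_force: 0.0
yaw units 0.00 (now -21.5 deg) shift units [-0.03 -0.03  2.53] q7 -0.59
```

```bash
python3 -m crank '{"deltas":[{"delta_pos":[-0.03,-0.03,0.7],"yaw":0},{"delta_pos":[0,0,0.8],"yaw":0},{"delta_pos":[0,0,0.6],"yaw":0},{"delta_pos":[0,0,0.35],"yaw":0},{"delta_pos":[0,0,0],"yaw":0}]}'
python3 -m crank '{"deltas":[{"delta_pos":[0,0,0],"yaw":0},{"delta_pos":[0,0,0],"yaw":0},{"delta_pos":[0,0,0],"yaw":0},{"delta_pos":[0,0,0],"yaw":0},{"delta_pos":[0,0,0],"yaw":0}]}' 1 20
python3 - <<'E'
from h import *; from cell import bot
s=bot.sense();go(s,(.558,-.3475,.055),np.radians(-28.6));c=bot.camera("wrist");p=onplane(c,[(0,0)],0,s)
E
```

```text
time: 20.1
tcp_pos: [0.5295, -0.4511, 0.0063]
ee_rot: [-3.141, 0.001, -0.375]
ft_force: [-0.3, 0.7, 0.9]
finger_gap: 0.0878
grip_force: 0.0
time: 20.72
tcp_pos: [0.5296, -0.4514, 0.007]
ee_rot: [-3.142, -0.0, -0.375]
ft_force: [-0.2, 0.7, 0.3]
finger_gap: 0.0414
grip_force: 0.0
yaw units 0.71 (now -21.5 deg) shift units [-0.83 -3.49 -1.6 ] q7 -0.57
```

```bash
python3 -m crank '{"deltas":[{"delta_pos":[0,0,0],"yaw":0},{"delta_pos":[0,0,0],"yaw":0},{"delta_pos":[0,0,0],"yaw":0},{"delta_pos":[0,0,0],"yaw":0},{"delta_pos":[0,0,0],"yaw":0}]}'
python3 -m crank '{"deltas":[{"delta_pos":[0,0,-0.4],"yaw":0},{"delta_pos":[0,0,-0.6],"yaw":0},{"delta_pos":[0,0,-0.6],"yaw":0},{"delta_pos":[0,0,0],"yaw":0.71},{"delta_pos":[0,0,0],"yaw":0}]}'
python3 -m crank '{"deltas":[{"delta_pos":[-0.16,-0.7,0],"yaw":0},{"delta_pos":[-0.16,-0.7,0],"yaw":0},{"delta_pos":[-0.17,-0.7,0],"yaw":0},{"delta_pos":[-0.17,-0.7,0],"yaw":0},{"delta_pos":[-0.17,-0.69,0],"yaw":0}]}'
python3 -m crank '{"deltas":[{"delta_pos":[0,0,0],"yaw":0},{"delta_pos":[0,0,0],"yaw":0}]}' 
python3 - <<'E'
from h import *; from cell import bot
s=bot.sense();go(s,(.558,-.3475,.015),np.radians(-28.6));c=bot.camera("wrist");cv2.imwrite("pics/w6.png",c["frame"][:,:,::-1])
E
```

```text
time: 21.4
tcp_pos: [0.5296, -0.4514, 0.0069]
ee_rot: [-3.142, 0.0, -0.375]
ft_force: [0.5, -0.4, 0.9]
finger_gap: 0.0134
grip_force: 20.0
time: 22.02
tcp_pos: [0.5299, -0.4516, 0.0562]
ee_rot: [3.141, -0.001, -0.498]
ft_force: [-0.3, 0.4, -0.7]
finger_gap: 0.0133
grip_force: 20.0
time: 22.65
tcp_pos: [0.558, -0.3468, 0.0553]
ee_rot: [-3.141, -0.0, -0.496]
ft_force: [-0.5, -0.0, -0.6]
finger_gap: 0.0135
grip_force: 20.0
time: 22.9
tcp_pos: [0.5575, -0.3485, 0.0553]
ee_rot: [3.141, -0.0, -0.498]
ft_force: [-0.1, 0.2, -0.1]
finger_gap: 0.0133
grip_force: 20.0
yaw units 0.01 (now -28.5 deg) shift units [-0.   -0.04  1.34] q7 -0.82
```

View pics/w6.png

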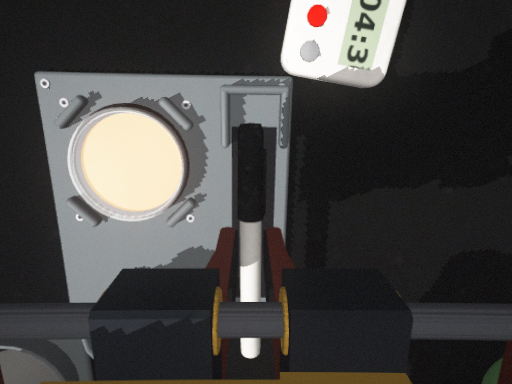

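The dish is seated between its lugs at (129,161). The pen hangs lined up with the channel, with its ends at (251,126) and (250,355).

```bash
python3 - <<'E'
from h import *; from cell import bot
s=bot.sense();c=bot.camera("wrist");p=onplane(c,[(251,126),(250,355)],.055,s)
y=np.radians(61.4);R=np.array([[np.cos(y),-np.sin(y)],[np.sin(y),np.cos(y)]])
print((p-[.584,-.3005])@R, ((p.mean(0))-[.584,-.3005])@R, (onplane(c,[(129,161)],.02,s)-[.584,-.3005])@R)
E
python3 -m crank '{"deltas":[{"delta_pos":[0,-0.04,0.5],"yaw":0},{"delta_pos":[0,0,0.5],"yaw":0},{"delta_pos":[0,0,0.2],"yaw":0},{"delta_pos":[0,0,0.07],"yaw":0},{"delta_pos":[0,0,0],"yaw":0}]}' 
for i in 1 2 ; do python3 -m crank '{"deltas":[{"delta_pos":[0,0,0.04],"yaw":0},{"delta_pos":[0,0,0],"yaw":0}]}' | egrep 'tcp|ft_force'; done
```

```text
[[-0.0538554  -0.06310327]
 [-0.05343013  0.06901062]] [-0.05364276  0.00295368] [[ 0.01935043 -0.03988834]]
time: 23.62
tcp_pos: [0.5584, -0.3467, 0.0169]
ee_rot: [3.141, -0.0, -0.499]
ft_force: [-0.1, 0.2, 0.4]
finger_gap: 0.0133
grip_force: 20.0
tcp_pos: [0.5585, -0.3465, 0.0158]
ft_force: [0.3, -0.4, 0.2]
tcp_pos: [0.5586, -0.3466, 0.0149]
ft_force: [-0.9, 1.0, 3.5]
```

```bash
python3 -m crank '{"deltas":[{"delta_pos":[0,0,0],"yaw":0},{"delta_pos":[0,0,0],"yaw":0},{"delta_pos":[0,0,0],"yaw":0},{"delta_pos":[0,0,-0.3],"yaw":0},{"delta_pos":[0,0,-0.9],"yaw":0}]}' -0.1 20
python3 -m crank '{"deltas":[{"delta_pos":[0,0,-1],"yaw":0},{"delta_pos":[0,0,-1],"yaw":0},{"delta_pos":[0,0,-1],"yaw":0},{"delta_pos":[0,0,-1],"yaw":0},{"delta_pos":[0,0,-1],"yaw":0}]}' -1
python3 - <<'E'
from h import *; from cell import bot
s=bot.sense();go(s,(.404,.139,.20));c=bot.camera("wrist");cv2.imwrite("pics/w7.png",c["frame"][:,:,::-1])
E
```

```text
time: 24.75
tcp_pos: [0.5578, -0.3461, 0.0507]
ee_rot: [3.141, 0.002, -0.499]
ft_force: [0.8, -0.9, 0.9]
finger_gap: 0.0482
grip_force: 0.0
time: 25.38
tcp_pos: [0.5581, -0.3469, 0.2037]
ee_rot: [3.142, -0.002, -0.5]
ft_force: [0.4, 0.1, -0.0]
finger_gap: 0.0875
grip_force: 0.0
yaw units -0.00 (now -28.6 deg) shift units [-12.27 -11.76   0.12] q7 -0.94
```

View pics/w7.png

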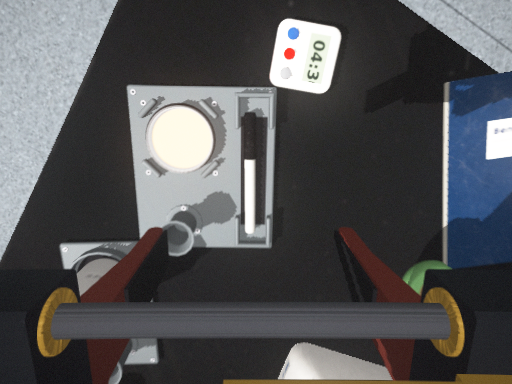

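The dish and the pen are both in place: dish at (180,137), pen from (249,113) to (250,232).

```bash
for i in 1 2; do python3 -m crank '{"deltas":[{"delta_pos":[-0.94,-0.9,0],"yaw":0},{"delta_pos":[-0.94,-0.9,0],"yaw":0},{"delta_pos":[-0.94,-0.9,0],"yaw":0},{"delta_pos":[-0.94,-0.9,0],"yaw":0},{"delta_pos":[-0.94,-0.9,0],"yaw":0}]}' | grep tcp; done
python3 -m crank '{"deltas":[{"delta_pos":[-0.95,-0.9,0],"yaw":0},{"delta_pos":[-0.95,-0.9,0],"yaw":0},{"delta_pos":[-0.95,-0.9,0],"yaw":0},{"delta_pos":[0,0,0],"yaw":0},{"delta_pos":[0,0,0],"yaw":0}]}'
python3 - <<'E'
from h import *; from cell import bot
s=bot.sense();c=bot.camera("wrist");cv2.imwrite("pics/w8.png",c["frame"][:,:,::-1]);print(s["joint_pos"][6])
hsv=cv2.cvtColor(c["frame"],cv2.COLOR_RGB2HSV)
m=((hsv[...,0]<16)&(hsv[...,1]>160)&(hsv[...,2]>130)).astype(np.uint8)
n,l,st,ce=cv2.connectedComponentsWithStats(m)
for i in range(1,n):
    if st[i,4]>40: print("orange",ce[i],st[i],onplane(c,[ce[i]],.118,s))
E
```

```text
tcp_pos: [0.4986, -0.1598, 0.2017]
tcp_pos: [0.4396, 0.0261, 0.2013]
time: 27.3
tcp_pos: [0.404, 0.1368, 0.201]
ee_rot: [-3.14, 0.0, -0.5]
ft_force: [0.5, -0.7, -0.8]
finger_gap: 0.0877
grip_force: 0.0
-2.126626003154081
orange [364.11411992 145.74854932] [348 129  41  30 517] [[0.40266298 0.04395765]]
```

View pics/w8.png

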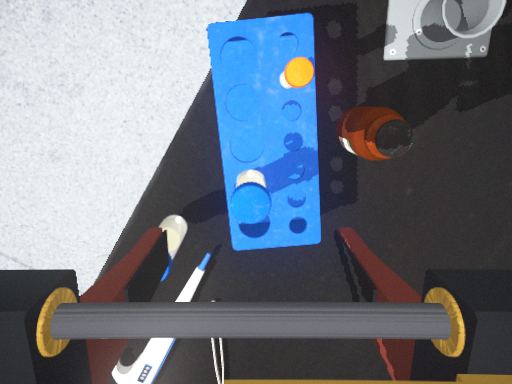

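The rack is below. The thick tube's cap top is at (251,204), the thin orange cap at (300,72), and the other blue-capped tube stands outside the left finger at (172,235).

```bash
python3 - <<'E'
from h import *; from cell import bot
s=bot.sense();c=bot.camera("wrist")
d=onplane(c,[(251,204)],.121,s)[0];print(d,onplane(c,[(300,71)],.124,s))
go(s,(*d,.095))
E
```

```text
[0.40391755 0.13772605] [[0.47159329 0.06303543]]
yaw units -0.00 (now -28.7 deg) shift units [-0.02 -0.04  3.53] q7 -2.13
```

```bash
python3 -m crank '{"deltas":[{"delta_pos":[0,-0.02,0.9],"yaw":0},{"delta_pos":[0,0,0.9],"yaw":0},{"delta_pos":[0,0,0.8],"yaw":0},{"delta_pos":[0,0,0.6],"yaw":0},{"delta_pos":[0,0,0.33],"yaw":0}]}'
for i in 1 2; do python3 -m crank '{"deltas":[{"delta_pos":[0,0,0],"yaw":0},{"delta_pos":[0,0,0],"yaw":0},{"delta_pos":[0,0,0],"yaw":0},{"delta_pos":[0,0,0],"yaw":0},{"delta_pos":[0,0,0],"yaw":0}]}' 1 25; done
python3 - <<'E'
from h import *; from cell import bot
s=bot.sense();go(s,(.4495,-.093,s["tcp_pos"][2]+.07))
E
```

```text
time: 28.02
tcp_pos: [0.4041, 0.1366, 0.094]
ee_rot: [3.141, -0.0, -0.502]
ft_force: [-0.2, 0.9, 0.3]
finger_gap: 0.0878
grip_force: 0.0
time: 28.65
tcp_pos: [0.4039, 0.1383, 0.0947]
ee_rot: [-3.141, -0.0, -0.498]
ft_force: [0.6, -0.1, -0.1]
finger_gap: 0.0414
grip_force: 0.0
time: 29.28
tcp_pos: [0.404, 0.1381, 0.0946]
ee_rot: [-3.142, 0.0, -0.499]
ft_force: [0.5, 0.6, 0.0]
finger_gap: 0.029
grip_force: 25.0
yaw units -0.00 (now -28.6 deg) shift units [ 5.02  6.04 -2.33] q7 -1.91
```

```bash
python3 -m crank '{"deltas":[{"delta_pos":[0,0,-0.3],"yaw":0},{"delta_pos":[0,0,-0.5],"yaw":0},{"delta_pos":[0,0,-0.6],"yaw":0},{"delta_pos":[0,0,-0.6],"yaw":0},{"delta_pos":[0,0,-0.6],"yaw":0}]}'
python3 -m crank '{"deltas":[{"delta_pos":[0,0,0],"yaw":0}]}'
python3 - <<'E'
from h import *; from cell import bot
s=bot.sense();go(s,(.4495,-.093,s["tcp_pos"][2]));c=bot.camera("scene");w=bot.camera("wrist")
a=cv2.resize(c["frame"][90:240,150:350,::-1],None,fx=2,fy=2); b=cv2.resize(w["frame"][100:384,120:400,::-1],(300,300)); cv2.imwrite("pics/m9.png",np.hstack([a,b]))
E
```

```text
time: 29.9
tcp_pos: [0.4039, 0.1378, 0.1735]
ee_rot: [3.142, 0.0, -0.499]
ft_force: [0.3, -0.3, -1.1]
finger_gap: 0.0287
grip_force: 25.0
time: 30.02
tcp_pos: [0.4045, 0.1385, 0.1735]
ee_rot: [-3.139, -0.0, -0.498]
ft_force: [-0.4, -0.5, 0.2]
finger_gap: 0.0288
grip_force: 25.0
yaw units -0.00 (now -28.5 deg) shift units [ 5.01  6.06 -0.  ] q7 -2.08
```

View pics/m9.png

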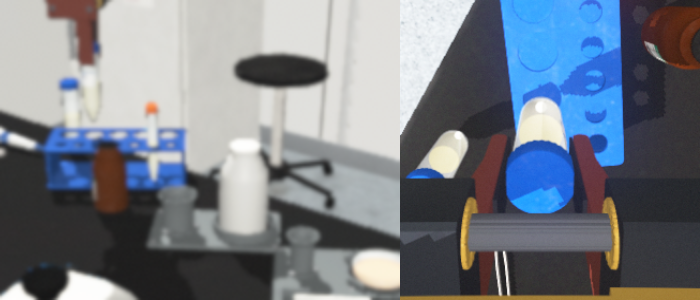

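The thick tube hangs upright in the pads and is clear of the rack. I lift it further so it passes above the brown bottle.

```bash
python3 -m crank '{"deltas":[{"delta_pos":[0,0,-0.7],"yaw":0},{"delta_pos":[0,0,-0.7],"yaw":0},{"delta_pos":[0.3,0.36,0],"yaw":0},{"delta_pos":[0.6,0.72,0],"yaw":0},{"delta_pos":[0.7,0.85,0],"yaw":0}]}'
python3 -m crank '{"deltas":[{"delta_pos":[0.7,0.85,0],"yaw":0},{"delta_pos":[0.7,0.85,0],"yaw":0},{"delta_pos":[0.7,0.85,0],"yaw":0},{"delta_pos":[0.6,0.72,0],"yaw":0},{"delta_pos":[0.4,0.5,0],"yaw":0}]}'
python3 -m crank '{"deltas":[{"delta_pos":[0.3,0.36,0],"yaw":0},{"delta_pos":[0,0,0],"yaw":0},{"delta_pos":[0,0,0],"yaw":0}]}'
python3 - <<'E'
from h import *; from cell import bot
s=bot.sense();go(s,(.4495,-.093,.115));c=bot.camera("wrist");cv2.imwrite("pics/w10.png",c["frame"][:,:,::-1])
E
```

```text
time: 30.75
tcp_pos: [0.4177, 0.0631, 0.2135]
ee_rot: [3.141, 0.001, -0.497]
ft_force: [0.3, -0.9, -0.2]
finger_gap: 0.0288
grip_force: 25.0
time: 31.38
tcp_pos: [0.445, -0.0818, 0.2132]
ee_rot: [3.141, 0.001, -0.501]
ft_force: [0.4, -0.3, -0.7]
finger_gap: 0.0286
grip_force: 25.0
time: 31.75
tcp_pos: [0.448, -0.0934, 0.2138]
ee_rot: [3.141, 0.001, -0.499]
ft_force: [-0.7, 0.0, -0.8]
finger_gap: 0.0288
grip_force: 25.0
yaw units -0.00 (now -28.6 deg) shift units [ 0.04 -0.03  3.29] q7 -1.63
```

View pics/w10.png

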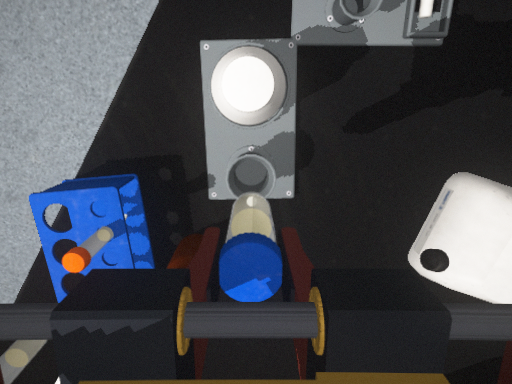

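The collar mouth is at (251,174) and the tube foot at (251,200). I check how they line up.

```bash
python3 - <<'E'
from h import *; from cell import bot
s=bot.sense();c=bot.camera("wrist");print("mouth",onplane(c,[(251,174)],.056,s),"cap",onplane(c,[(251,281)],s["tcp_pos"][2]+.027,s),"footface",onplane(c,[(251,201)],s["tcp_pos"][2]-.0905,s),s["tcp_pos"])
E
```

```text
mouth [[ 0.45374033 -0.09506457]] cap [[ 0.44499292 -0.08983678]] footface [[ 0.44724603 -0.09136436]] [ 0.44818681 -0.09300983  0.21396818]
```

```bash
python3 - <<'E'
from h import *; from cell import bot
s=bot.sense();c=bot.camera("wrist");hsv=cv2.cvtColor(c["frame"],cv2.COLOR_RGB2HSV); H,S,V=[hsv[...,i].astype(int) for i in range(3)]
y,x=np.mgrid[:384,:512]
m=((S<60)&(V>80)&(x>190)&(x<305)&(y>36)&(y<203)); m&=~((x>290)&(y<46)); m=cv2.morphologyEx(m.astype(np.uint8),cv2.MORPH_OPEN,np.ones((3,3)))
for r in rectpose(c,m,.008,s):
    print(*r)
# rows along the collar's column
g=cv2.cvtColor(c["frame"],cv2.COLOR_RGB2GRAY); print("col251",[(i,int(g[i,248:255].mean())) for i in range(130,212,2)]); print("row172",[(i,int(g[170:175,i].mean())) for i in range(214,292,2)])
E
```

```text
[ 492.  -114.6] [ 99.5 173.6] 62.4 [250. 116.]
col251 [(130, 156), (132, 155), (134, 156), (136, 155), (138, 155), (140, 155), (142, 154), (144, 150), (146, 152), (148, 186), (150, 147), (152, 75), (154, 121), (156, 137), (158, 102), (160, 96), (162, 94), (164, 94), (166, 93), (168, 95), (170, 94), (172, 93), (174, 93), (176, 94), (178, 94), (180, 93), (182, 93), (184, 88), (186, 61), (188, 61), (190, 63), (192, 113), (194, 160), (196, 177), (198, 210), (200, 211), (202, 211), (204, 209), (206, 168), (208, 164), (210, 175)]
row172 [(214, 150), (216, 153), (218, 154), (220, 152), (222, 153), (224, 153), (226, 154), (228, 162), (230, 92), (232, 65), (234, 63), (236, 77), (238, 92), (240, 94), (242, 96), (244, 93), (246, 93), (248, 94), (250, 94), (252, 93), (254, 94), (256, 93), (258, 93), (260, 94), (262, 92), (264, 92), (266, 88), (268, 104), (270, 134), (272, 137), (274, 160), (276, 100), (278, 93), (280, 92), (282, 92), (284, 93), (286, 93), (288, 92), (290, 92)]
```

```bash
python3 -m crank '{"deltas":[{"delta_pos":[0.02,-0.01,0.7],"yaw":0},{"delta_pos":[0,0,0.7],"yaw":0},{"delta_pos":[0,0,0.6],"yaw":0},{"delta_pos":[0,0,0.2],"yaw":0},{"delta_pos":[0,0,0.2],"yaw":0}]}'
python3 -m crank '{"deltas":[{"delta_pos":[0,0,0.15],"yaw":0},{"delta_pos":[0,0,0.15],"yaw":0},{"delta_pos":[0,0,0.15],"yaw":0}]}'
python3 -m crank '{"deltas":[{"delta_pos":[0,0,0.15],"yaw":0},{"delta_pos":[0,0,0.15],"yaw":0},{"delta_pos":[0,0,0.15],"yaw":0}]}'
```

```text
time: 32.52
tcp_pos: [0.4496, -0.0931, 0.1426]
ee_rot: [-3.141, -0.0, -0.498]
ft_force: [-0.0, 0.9, -0.1]
finger_gap: 0.0287
grip_force: 25.0
time: 32.9
tcp_pos: [0.4495, -0.0933, 0.1289]
ee_rot: [-3.141, -0.0, -0.499]
ft_force: [-0.1, 1.1, -1.3]
finger_gap: 0.0287
grip_force: 25.0
time: 33.28
tcp_pos: [0.4493, -0.0934, 0.1152]
ee_rot: [-3.142, 0.0, -0.499]
ft_force: [-0.5, 0.1, 0.1]
finger_gap: 0.0287
grip_force: 25.0
```

No contact, so it is in the bore.

```bash
python3 -m crank '{"deltas":[{"delta_pos":[0,0,0.15],"yaw":0},{"delta_pos":[0,0,0.15],"yaw":0},{"delta_pos":[0,0,0.1],"yaw":0},{"delta_pos":[0,0,0],"yaw":0}]}'|egrep 'tcp|ft'
for i in 1 2 3; do python3 -m crank '{"deltas":[{"delta_pos":[0,0,0.06],"yaw":0},{"delta_pos":[0,0,0],"yaw":0}]}'|egrep 'tcp|ft'; done
```

```text
tcp_pos: [0.4492, -0.0934, 0.1033]
ft_force: [0.2, 0.2, -0.4]
tcp_pos: [0.4493, -0.0934, 0.1017]
ft_force: [0.4, 0.5, -0.1]
tcp_pos: [0.4493, -0.0933, 0.0999]
ft_force: [0.2, 0.8, -0.3]
tcp_pos: [0.4498, -0.0936, 0.0985]
ft_force: [-1.3, -0.6, 6.5]
```

```bash
python3 -m crank '{"deltas":[{"delta_pos":[0,0,-0.05],"yaw":0},{"delta_pos":[0,0,0],"yaw":0},{"delta_pos":[0,0,0],"yaw":0},{"delta_pos":[0,0,0],"yaw":0}]}' -0.3
python3 -m crank '{"deltas":[{"delta_pos":[0,0,-0.3],"yaw":0},{"delta_pos":[0,0,-0.8],"yaw":0},{"delta_pos":[0,0,-1],"yaw":0},{"delta_pos":[0,0,-1],"yaw":0},{"delta_pos":[0,0,-0.4],"yaw":0}]}' 
python3 - <<'E'
from h import *; from cell import bot
s=bot.sense();go(s,(.4715,.061,.2))
E
```

```text
time: 35.02
tcp_pos: [0.4493, -0.0933, 0.0996]
ee_rot: [3.142, 0.0, -0.499]
ft_force: [0.3, -0.5, 0.7]
finger_gap: 0.0567
grip_force: 0.0
time: 35.65
tcp_pos: [0.45, -0.0935, 0.2061]
ee_rot: [-3.14, -0.002, -0.499]
ft_force: [-0.5, -0.6, 0.8]
finger_gap: 0.0574
grip_force: 0.0
yaw units -0.00 (now -28.6 deg) shift units [-1.83 -4.87  0.2 ] q7 -1.61
```

```bash
python3 -m crank '{"deltas":[{"delta_pos":[-0.3,-0.81,0],"yaw":0},{"delta_pos":[-0.3,-0.81,0],"yaw":0},{"delta_pos":[-0.3,-0.81,0],"yaw":0},{"delta_pos":[-0.3,-0.81,0],"yaw":0},{"delta_pos":[-0.3,-0.81,0],"yaw":0}]}' -0.1
python3 -m crank '{"deltas":[{"delta_pos":[-0.33,-0.82,0.2],"yaw":0},{"delta_pos":[0,0,0],"yaw":0},{"delta_pos":[0,0,0],"yaw":0}]}'
python3 - <<'E'
from h import *; from cell import bot
s=bot.sense();c=bot.camera("wrist");cv2.imwrite("pics/w11.png",c["frame"][:,:,::-1])
hsv=cv2.cvtColor(c["frame"],cv2.COLOR_RGB2HSV)
m=((hsv[...,0]<18)&(hsv[...,1]>180)&(hsv[...,2]>170)).astype(np.uint8)
n,l,st,ce=cv2.connectedComponentsWithStats(m)
for i in range(1,n):
    if st[i,4]>60:
        print(ce[i].round(1),st[i],onplane(c,[ce[i]],.124,s)); 
        ct=max(cv2.findContours((l==i).astype(np.uint8),0,1)[0],key=len).reshape(-1,2); p=onplane(c,ct,.124,s)*1000; print(p.min(0),p.max(0),cv2.minEnclosingCircle(p.astype(np.float32)))
go(s,(.4715,.061,.097))
E
```

```text
time: 36.28
tcp_pos: [0.4677, 0.0358, 0.2043]
ee_rot: [3.141, 0.001, -0.499]
ft_force: [-0.1, -0.1, -0.3]
finger_gap: 0.0484
grip_force: 0.0
time: 36.65
tcp_pos: [0.4708, 0.0605, 0.1984]
ee_rot: [3.141, 0.0, -0.499]
ft_force: [0.2, 0.5, -0.9]
finger_gap: 0.0484
grip_force: 0.0
yaw units -0.00 (now -28.6 deg) shift units [ 0.01 -0.03  3.38] q7 -1.89
```

```bash
python3 - <<'E'
from h import *; from cell import bot
s=bot.sense();c=bot.camera("wrist");q=proj(c,[[.4715,.061,.124]],s)[0];print(q)
hsv=cv2.cvtColor(c["frame"],cv2.COLOR_RGB2HSV);u,v=q.astype(int);print(hsv[v,u],c["frame"][v-30:v+31:10,u-20:u+21:10].tolist())
m=(((hsv[...,0]<22))&(hsv[...,1]>130)&(hsv[...,2]>90)).astype(np.uint8)
n,l,st,ce=cv2.connectedComponentsWithStats(m)
for i in range(1,n):
    if st[i,4]>60:
        ct=max(cv2.findContours((l==i).astype(np.uint8),0,1)[0],key=len).reshape(-1,2); p=onplane(c,ct,.124,s)*1000; print(st[i],ce[i].round(),[np.round(a) for a in cv2.minEnclosingCircle(p.astype(np.float32))])
E
```

```text
[251.02965074 204.95557907]
[ 21 181 255] [[[70, 161, 253], [66, 156, 253], [67, 161, 253], [55, 106, 217], [53, 67, 122]], [[77, 164, 253], [210, 214, 226], [243, 238, 220], [62, 105, 217], [53, 89, 189]], [[79, 164, 253], [242, 121, 79], [226, 107, 79], [79, 161, 253], [70, 154, 252]], [[82, 161, 253], [255, 210, 70], [255, 203, 74], [102, 152, 247], [74, 158, 253]], [[82, 164, 253], [255, 215, 80], [255, 202, 73], [81, 167, 253], [82, 160, 253]], [[77, 160, 253], [78, 163, 254], [81, 160, 253], [98, 171, 254], [78, 156, 252]], [[70, 163, 253], [77, 159, 253], [74, 163, 254], [80, 164, 253], [83, 164, 253]]]
[236 192  24  26 281] [251. 202.] [array([473.,  63.]), np.float64(10.0)]
[ 303  206   68  150 2707] [338. 270.] [array([379.,  32.]), np.float64(72.0)]
[130 279  41  77 918] [142. 318.] [array([428., 185.]), np.float64(38.0)]
[ 127  339  372   45 2493] [351. 378.] [array([305.,  92.]), np.float64(160.0)]
```

```bash
python3 - <<'E'
from h import *; from cell import bot
s=bot.sense();c=bot.camera("wrist")
hsv=cv2.cvtColor(c["frame"],cv2.COLOR_RGB2HSV)
for lo in (0,17):
    m=((hsv[...,0]<30)&(hsv[...,0]>=lo)&(hsv[...,1]>120)&(hsv[...,2]>150)).astype(np.uint8)[:240,200:290]
    m=cv2.morphologyEx(m,cv2.MORPH_OPEN,np.ones((3,3)));ct=max(cv2.findContours(m,0,1)[0],key=len).reshape(-1,2)+[200,0]
    p=onplane(c,ct,.124,s)*1000;print(ct.min(0),ct.max(0),cv2.minEnclosingCircle(p.astype(np.float32)))
go(s,(.4715,.061,.097))
E
```

```text
[236 192] [259 217] ((473.04058837890625, 63.20514678955078), 10.402113914489746)
[236 196] [259 217] ((471.7933654785156, 64.05461883544922), 8.898414611816406)
yaw units -0.00 (now -28.7 deg) shift units [ 0.   -0.03  3.39] q7 -1.89
```

```bash
python3 -m crank '{"deltas":[{"delta_pos":[0,-0.08,0.8],"yaw":0},{"delta_pos":[0,0,0.9],"yaw":0},{"delta_pos":[0,0,0.8],"yaw":0},{"delta_pos":[0,0,0.6],"yaw":0},{"delta_pos":[0,0,0.28],"yaw":0}]}'
python3 -m crank '{"deltas":[{"delta_pos":[0,0,0],"yaw":0},{"delta_pos":[0,0,0],"yaw":0},{"delta_pos":[0,0,0],"yaw":0},{"delta_pos":[0,0,0],"yaw":0},{"delta_pos":[0,0,0],"yaw":0}]}' 1 15
python3 -m crank '{"deltas":[{"delta_pos":[0,0,-0.3],"yaw":0},{"delta_pos":[0,0,-0.5],"yaw":0},{"delta_pos":[0,0,-0.6],"yaw":0},{"delta_pos":[0,0,-0.6],"yaw":0},{"delta_pos":[0,0,-0.6],"yaw":0}]}'
python3 -m crank '{"deltas":[{"delta_pos":[0,0,-0.6],"yaw":0},{"delta_pos":[0,0,-0.7],"yaw":0},{"delta_pos":[0,0,-0.6],"yaw":0},{"delta_pos":[0,0,0],"yaw":0}]}'
python3 - <<'E'
from h import *; from cell import bot
s=bot.sense();go(s,(.5445,-.251,s["tcp_pos"][2]),np.radians(-28.6))
E
```

```text
time: 37.42
tcp_pos: [0.4721, 0.0628, 0.0966]
ee_rot: [3.141, 0.0, -0.5]
ft_force: [-0.9, 0.2, 0.1]
finger_gap: 0.0482
grip_force: 0.0
time: 38.05
tcp_pos: [0.4724, 0.0632, 0.0976]
ee_rot: [-3.141, -0.001, -0.499]
ft_force: [-0.4, -0.9, 4.4]
finger_gap: 0.0165
grip_force: 15.0
time: 38.67
tcp_pos: [0.4723, 0.0634, 0.1767]
ee_rot: [-3.141, -0.0, -0.499]
ft_force: [0.6, -0.1, 0.2]
finger_gap: 0.0164
grip_force: 15.0
time: 39.17
tcp_pos: [0.4728, 0.0636, 0.2334]
ee_rot: [-3.139, -0.001, -0.498]
ft_force: [-0.4, 1.3, -0.4]
finger_gap: 0.0166
grip_force: 15.0
yaw units 0.01 (now -28.5 deg) shift units [ 7.12  8.06 -0.  ] q7 -1.94
```

```bash
python3 -m crank '{"deltas":[{"delta_pos":[0.4,0.45,0],"yaw":0},{"delta_pos":[0.75,0.85,0],"yaw":0},{"delta_pos":[0.75,0.85,0],"yaw":0},{"delta_pos":[0.75,0.85,0],"yaw":0},{"delta_pos":[0.75,0.85,0],"yaw":0}]}'
python3 -m crank '{"deltas":[{"delta_pos":[0.75,0.85,0],"yaw":0},{"delta_pos":[0.75,0.85,0],"yaw":0},{"delta_pos":[0.75,0.85,0],"yaw":0},{"delta_pos":[0.75,0.85,0],"yaw":0},{"delta_pos":[0.4,0.45,0],"yaw":0}]}'
python3 -m crank '{"deltas":[{"delta_pos":[0.3,0.35,0],"yaw":0},{"delta_pos":[0,0,0],"yaw":0},{"delta_pos":[0,0,0],"yaw":0}]}'
python3 - <<'E'
from h import *; from cell import bot
s=bot.sense();c=bot.camera("wrist");cv2.imwrite("pics/w12.png",c["frame"][:,:,::-1]); np.save("pics/w12.npy",{**c,"s":s})
hsv=cv2.cvtColor(c["frame"],cv2.COLOR_RGB2HSV); H,S,V=[hsv[...,i].astype(int) for i in range(3)]
m=((H<30)&(S>120)&(V>120)).astype(np.uint8)[200:300,215:290];q=np.argwhere(m)[:,::-1]+[215,200];print("orange",q.min(0),q.max(0),len(q),"TCP axis at cap",proj(c,[s["tcp_pos"]+[0,0,.0265]],s))
# plate rect
y,x=np.mgrid[:384,:512]; cn=proj(c,[[.469,-.323,.008],[.541,-.192,.008],[.699,-.278,.008],[.628,-.409,.008]],s);print(cn.round())
roi=np.zeros(H.shape,np.uint8);cv2.fillConvexPoly(roi,(cn+ (cn-cn.mean(0))*.06).astype(np.int32),1)
mm=cv2.morphologyEx(((S<60)&(V>80)&(roi>0)).astype(np.uint8),cv2.MORPH_OPEN,np.ones((3,3)))
for r in rectpose(c,mm,.008,s): print(*r)
mo=proj(c,[[.5445,-.251,.056]],s)[0];print("mouth",mo); g=cv2.cvtColor(c["frame"],cv2.COLOR_RGB2GRAY);u,v=mo.round().astype(int)
print("row",[int(a) for a in g[v-1:v+2,u-36:u+37:2].mean(0)]);print("col",[int(a) for a in g[v-36:v+37:2,u-1:u+2].mean(1)])
go(s,(.5445,-.251,.1016),np.radians(-28.6))
E
```

```text
time: 39.8
tcp_pos: [0.5063, -0.0877, 0.2315]
ee_rot: [3.141, 0.001, -0.499]
ft_force: [0.6, 0.1, 0.1]
finger_gap: 0.0168
grip_force: 15.0
time: 40.42
tcp_pos: [0.5403, -0.2389, 0.2313]
ee_rot: [3.141, 0.001, -0.501]
ft_force: [-0.2, 0.7, 0.0]
finger_gap: 0.0164
grip_force: 15.0
time: 40.8
tcp_pos: [0.5437, -0.2498, 0.2319]
ee_rot: [-3.141, 0.001, -0.498]
ft_force: [0.0, -0.1, -0.2]
finger_gap: 0.0159
grip_force: 15.0
orange [215 245] [289 299] 1534 TCP axis at cap [[253.73045231 271.93606841]]
[[334. 192.]
 [211. 191.]
 [205.  27.]
 [347.  26.]]
[ 584.4 -299.7] [156.6 193.2] 60.5 [270. 108.]
mouth [252.52496274 174.65234081]
row [192, 193, 192, 193, 194, 194, 183, 186, 184, 207, 138, 96, 96, 80, 78, 81, 89, 93, 99, 93, 87, 80, 92, 144, 171, 174, 206, 184, 191, 191, 190, 191, 189, 191, 191, 190, 191]
col [195, 196, 194, 195, 176, 242, 219, 197, 100, 187, 133, 125, 123, 123, 123, 122, 120, 121, 96, 81, 84, 83, 107, 114, 119, 159, 138, 40, 37, 60, 191, 225, 211, 188, 186, 187, 184]
yaw units 0.01 (now -28.5 deg) shift units [0.04 0.02 4.34] q7 -1.27
```

```bash
python3 -m crank '{"deltas":[{"delta_pos":[0.06,0,0.7],"yaw":0},{"delta_pos":[0,0,0.8],"yaw":0},{"delta_pos":[0,0,0.7],"yaw":0},{"delta_pos":[0,0,0.4],"yaw":0},{"delta_pos":[0,0,0.2],"yaw":0}]}'
for i in 1 2 3; do python3 -m crank '{"deltas":[{"delta_pos":[0,0,0.12],"yaw":0},{"delta_pos":[0,0,0.12],"yaw":0},{"delta_pos":[0,0,0.12],"yaw":0}]}'|egrep 'tcp|ft'; done
```

```text
time: 41.48
tcp_pos: [0.545, -0.2515, 0.1474]
ee_rot: [3.141, 0.001, -0.499]
ft_force: [-0.7, -0.6, 0.3]
finger_gap: 0.0166
grip_force: 15.0
tcp_pos: [0.5455, -0.2516, 0.1376]
ft_force: [-0.2, 0.3, 0.2]
tcp_pos: [0.5453, -0.2515, 0.1264]
ft_force: [0.3, 0.0, -0.6]
tcp_pos: [0.5452, -0.2516, 0.1156]
ft_force: [-0.2, -0.4, -0.9]
```

```bash
python3 -m crank '{"deltas":[{"delta_pos":[0,0,0.12],"yaw":0},{"delta_pos":[0,0,0.12],"yaw":0},{"delta_pos":[0,0,0.08],"yaw":0},{"delta_pos":[0,0,0],"yaw":0}]}'|egrep 'tcp|ft'
for i in 1 2 3; do python3 -m crank '{"deltas":[{"delta_pos":[0,0,0.06],"yaw":0},{"delta_pos":[0,0,0],"yaw":0}]}'|egrep 'tcp|ft'; done
```

```text
tcp_pos: [0.5451, -0.2515, 0.106]
ft_force: [-0.2, 0.1, 0.0]
tcp_pos: [0.5452, -0.2515, 0.1044]
ft_force: [-0.1, -0.3, -0.1]
tcp_pos: [0.5452, -0.2515, 0.1025]
ft_force: [0.1, -0.4, -0.9]
tcp_pos: [0.5456, -0.2521, 0.1016]
ft_force: [-1.0, 0.9, 5.2]
```

```bash
python3 -m crank '{"deltas":[{"delta_pos":[0,0,-0.04],"yaw":0},{"delta_pos":[0,0,0],"yaw":0},{"delta_pos":[0,0,0],"yaw":0},{"delta_pos":[0,0,0],"yaw":0}]}' -0.3
python3 -m crank '{"deltas":[{"delta_pos":[0,0,-0.3],"yaw":0},{"delta_pos":[0,0,-0.8],"yaw":0},{"delta_pos":[0,0,-1],"yaw":0},{"delta_pos":[0,0,-1],"yaw":0},{"delta_pos":[0,0,-1],"yaw":0}]}' 
for i in 1 2; do python3 -m crank '{"deltas":[{"delta_pos":[-0.9,-0.6,0],"yaw":0},{"delta_pos":[-0.9,-0.6,0],"yaw":0},{"delta_pos":[-0.9,-0.6,0],"yaw":0},{"delta_pos":[-0.9,-0.6,0],"yaw":0},{"delta_pos":[-0.9,-0.6,0],"yaw":0}]}'|grep tcp; done
python3 - <<'E'
from h import *; from cell import bot
c=bot.camera("top");np.save("pics/t4.npy",c);f=c["frame"];hsv=cv2.cvtColor(f,cv2.COLOR_RGB2HSV);H,S,V=[hsv[...,i].astype(int) for i in range(3)]
ref=ld("top0")["frame"]
def blob(n,m,z,exp):
    e=proj(c,[[*exp,z]])[0];k=np.zeros(H.shape,np.uint8);cv2.circle(k,tuple(e.astype(int).tolist()),16,1,-1)
    q=np.argwhere(m&(k>0))[:,::-1]
    print(n,len(q),onplane(c,[q.mean(0)],z)[0].round(4) if len(q) else None,"want",exp)
blob("thin",(H<30)&(S>140)&(V>120),.122,(.5447,-.2512))
blob("thick",(H>95)&(H<125)&(S>120)&(V>90),.12,(.449,-.093))
blob("bottle",(S<50)&(V>215),.11,(.5275,-.133))
blob("dish",(V>200),.022,(.627,-.2975))
blob("pen white",(V>200)&(S<50),.018,(.540,-.338))
blob("timer",(V>180),.016,(.634,-.451))
d=cv2.absdiff(f,ref).max(2)
for n,e,z in(("timer",(.634,-.451),.016),("brown",(.386,.008),.05)):
    u,v=proj(c,[[*e,z]])[0].astype(int);print(n,"mean change",d[v-12:v+13,u-12:u+13].mean())
E
```

```text
time: 44.35
tcp_pos: [0.5452, -0.2514, 0.1019]
ee_rot: [-3.142, 0.0, -0.499]
ft_force: [-0.1, 0.1, 0.3]
finger_gap: 0.0531
grip_force: 0.0
time: 44.98
tcp_pos: [0.5451, -0.2517, 0.2266]
ee_rot: [-3.141, -0.0, -0.499]
ft_force: [0.4, -0.1, 0.4]
finger_gap: 0.0572
grip_force: 0.0
tcp_pos: [0.4692, -0.1073, 0.2254]
tcp_pos: [0.3949, 0.0349, 0.2256]
thin 40 [ 0.5454 -0.2518] want (0.5447, -0.2512)
thick 109 [ 0.4499 -0.0933] want (0.449, -0.093)
bottle 291 [ 0.5239 -0.1261] want (0.5275, -0.133)
dish 402 [ 0.627  -0.3008] want (0.627, -0.2975)
pen white 98 [ 0.5399 -0.3324] want (0.54, -0.338)
timer 404 [ 0.6347 -0.4475] want (0.634, -0.451)
timer mean change 1.088
brown mean change 39.1584
```

```bash
python3 -m crank '{"deltas":[{"delta_pos":[0,-1,-0.5],"yaw":0},{"delta_pos":[0,-1,-0.5],"yaw":0},{"delta_pos":[0,-1,-0.5],"yaw":0},{"delta_pos":[0,-1,0],"yaw":0},{"delta_pos":[0,-1,0],"yaw":0}]}'|grep tcp
python3 - <<'E'
from h import *; from cell import bot
c=bot.camera("scene")
def br(f):
    h=cv2.cvtColor(f,cv2.COLOR_RGB2HSV).astype(int)[160:200,190:220]; return (np.argwhere((h[...,0]<15)&(h[...,1]>120))).mean(0)+[160,190]
print("brown",br(ld("scene0")["frame"]),br(c["frame"]))
f=c["frame"];q=proj(c,[[.5275,-.133,.07]])[0];h=cv2.cvtColor(f,cv2.COLOR_RGB2HSV).astype(int);u,v=q.astype(int)
m=np.argwhere((h[v,u-40:u+41,1]<40)&(h[v,u-40:u+41,2]>190)).ravel()+u-40;print("bottle expect",q,"row extent",m.min(),m.max())
print(bot.sense()["finger_gap"])
E
```

```text
tcp_pos: [0.4679, 0.1653, 0.2704]
brown [180.88647343 204.89855072] [180.88968825 204.8705036 ]
bottle expect [272.54848479 183.19407732] row extent 234 281
0.057342269154185534
```

```bash
python3 -c "
from cell import bot
print(bot.hand_in())"
```

```text
the job is handed in; nothing more can be done
None
```

I placed all five items in their kits and handed the job in at about 46 s. No verdict came back; my last checks put each item in place and the timer and brown bottle unmoved, with the white bottle's centring the least certain. I viewed 15 pictures, one over the limit of 14.

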